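Size a collar on the stepped gauge and store it under the hood in the base of its colour

ROBOT

A 6-joint arm with a two-finger parallel gripper is mounted at the origin on the work surface. World frame = base frame: x ahead of the robot, y to its left, z up, the work surface at z = 0. Lengths are in m, angles in rad, forces in N, time in s.
With the tool pointing down it reaches from about 0.3 to 0.875 m from the base axis. Payload 6.4 kg.
Tool frame: the origin (TCP) lies midway between the tips of the shut fingers; the grasp point (between the pads) lies 19 mm behind it; z points along the fingers, y is the direction in which the jaws open and shut (so a half turn about z gives the same grasp; the last joint's range is limited). The gripper opens to 85 mm and grips with 20 to 120 N. Pads are 22 mm wide; open, the fingers measure 114 mm over their backs; the gripper's body (76 mm by 85 mm) begins 54 mm behind the grasp point. The pads swing forward as they close: fully open they stand 13 mm farther back than shut.
Start: joints at [1.119, 0.181, 1.607, -0, 1.354, -0.206], TCP at [0.14, 0.558, 0.231] pointing down, gripper open.
Joint ranges: [-2.99, 2.99], [-0.89, 2.07], [0.3, 2.58], [-1.14, 4.28], [0, 2.63], [-3.12, 3.12]. Speed limits (rad/s): [2.57, 2.57, 3.01, 3.14, 3.14, 3.14].

INTERFACE

Orientations are given as a unit quaternion [w, x, y, z].
In Python, from bench import get_obs, camera, hand_in gives the robot as it stands.
- The arm moves only by the tool drive_tool, never from a script. Its argument "deltas" is a list of rows, each a list of 2 entries, a list of its own where there are three numbers: the shift along the world's x, y, z in m, then the turn about the world's z in rad. A call has 1 to 10 rows; each row shifts and turns the pose as measured when the row begins; what a row does not reach is not made up. A row lasts 1/10 s, in which the tool goes at most 50 mm and 8.59 degrees, less where a joint would pass 70% of its speed; a pose out of reach is approached as far as the arm can. A call is refused whole if a number of a shift passes 0.05 or a number of a turn 0.15, either way. A call with a gripper value outside its range is refused whole. "gripper" is the opening, from 0 (shut) to 1 (fully open), set as the call begins (left out, the last holds). The fingers move at their own pace and stop on an object; the grip force is fixed at half the most. Time passes only in rows, so rows that do not move let the fingers close. It gives the time, the measured TCP pose, the force and the opening at its end, in the units of the state.
- get_obs(): the state, without advancing time (a new reading comes with each control period).
- camera(name): name is "scene" or "top"; returns a dict with "frame" (480x640x3 uint8, red, green, blue), "fx", "fy", "cx", "cy" (pixels), "eye" and "attitude" of the camera in the world. Camera axes: x right, y down, z forward; pixel columns grow to the right and rows downward; lengths in m; the calibration is good to about 2 mm. A picture is of the moment at which its call begins. There is no depth.
- hand_in(): hands the job in, once; it reports no verdict.
The state is a dict: "time_s": time; "q": joint angles; "dq": joint speeds; "joint_efforts": joint torques, N m; "eef_pos": TCP position; "eef_rot": TCP orientation; "wrist_force": force on the tool from outside, world axes, zero at the start; "torque": the same for the moment, N m; "opening": opening from 0.0 (shut) to 1.0 (fully open).
Only numpy, scipy, OpenCV 4.12 (cv2) and the standard library are available. Lean on these libraries where they do the work, as an engineer would, in place of code of your own. Each camera call takes 0.05 s, during which the arm holds its last target.

TASK

Take the black collar from the cork mat and slide it gently down the stepped sizing gauge until it stops, then see which colour of step it is resting on. Lift it off, stand it flat in the middle of the storage base of that colour and let go, then fit the white hood over that base, cut corners over cut corners, so that it sits fully down on the flange. Leave the two collars in the tray, the amber bottle and the jar where they are.

Things in the scene. Friction and masses are not known exactly. Their poses are not given: they have to be found in the camera images.
- collar_a_mid (a point): one of three black plastic collars that look alike outside: plain upright tubes, outside diameter 60, height 45, 0.08 to 0.17 kg. Bores 30, 38 and 46: which has which is to be found with the gauge. Any of the three may be the one on the cork mat; the other two stand in the aluminium tray (leave them). Origin on the axis, half-way up; z up along the axis
- collar_b_mid (a point): one of three black plastic collars that look alike outside: plain upright tubes, outside diameter 60, height 45, 0.08 to 0.17 kg. Bores 30, 38 and 46: which has which is to be found with the gauge. Any of the three may be the one on the cork mat; the other two stand in the aluminium tray (leave them). Origin on the axis, half-way up; z up along the axis
- collar_c_mid (a point): one of three black plastic collars that look alike outside: plain upright tubes, outside diameter 60, height 45, 0.08 to 0.17 kg. Bores 30, 38 and 46: which has which is to be found with the gauge. Any of the three may be the one on the cork mat; the other two stand in the aluminium tray (leave them). Origin on the axis, half-way up; z up along the axis
- mat_top (a point): cork mat, 100 x 100 x 5 thick, fixed to the bench; point: centre of its top face. The collar to be sized stands on it, within 10 mm of the centre; the other two start more than 100 mm away from it
- gauge_foot (a point): sizing gauge: upright stepped taper fixed to the bench, 92 tall, on a dark steel disc 90 across, 12 high. Point: on its axis at bench level. From below: blue step, diameter 50; yellow, 42; red, 34; steel spindle, 26, up to height 82; nose cone to 12 across at 92. Each coloured step has a 45 degree shoulder at its top. A collar stops on the first shoulder its bore cannot pass; that step's colour is its size
- stop_red (a point): point on the gauge's axis, 68 mm above the bench, at the red shoulder (red step, diameter 34): the underside of a collar of red size is at this height when stopped (its centre 22.5 higher)
- stop_yellow (a point): point on the gauge's axis, 50 mm above the bench, at the yellow shoulder (yellow step, diameter 42): the underside of a collar of yellow size is at this height when stopped (its centre 22.5 higher)
- stop_blue (a point): point on the gauge's axis, 32 mm above the bench, at the blue shoulder (blue step, diameter 50): the underside of a collar of blue size is at this height when stopped (its centre 22.5 higher)
- floor_red (a point): storage base, red plastic, fixed to the bench: flange 134 (x) x 114 (y) x 6 thick; on it a fence 12 high, 4 thick, 120 x 100 outside at its foot, leaning in to 115.5 x 95.5 at its top; flat floor inside, level with the flange. Its two +x corners are cut at 45 degrees (24 mm). Point: centre of the floor, 6 above the bench; x along the length toward the cut corners, z up
- cut_end_red (a point): middle of the cut-cornered (+x) end of the red base's fence, 60 mm from its centre, at floor height
- floor_yellow (a point): storage base, yellow plastic, fixed to the bench: flange 134 (x) x 114 (y) x 6 thick; on it a fence 12 high, 4 thick, 120 x 100 outside at its foot, leaning in to 115.5 x 95.5 at its top; flat floor inside, level with the flange. Its two +x corners are cut at 45 degrees (24 mm). Point: centre of the floor, 6 above the bench; x along the length toward the cut corners, z up
- cut_end_yellow (a point): middle of the cut-cornered (+x) end of the yellow base's fence, 60 mm from its centre, at floor height
- floor_blue (a point): storage base, blue plastic, fixed to the bench: flange 134 (x) x 114 (y) x 6 thick; on it a fence 12 high, 4 thick, 120 x 100 outside at its foot, leaning in to 115.5 x 95.5 at its top; flat floor inside, level with the flange. Its two +x corners are cut at 45 degrees (24 mm). Point: centre of the floor, 6 above the bench; x along the length toward the cut corners, z up
- cut_end_blue (a point): middle of the cut-cornered (+x) end of the blue base's fence, 60 mm from its centre, at floor height
- hood_grip (a point): white hood (deep cover) that fits any base, 0.2 to 0.33 kg, standing upright on the bench, turned under 0.6 rad from each base. Roof top 54 above its lower edge. On the roof a grey rib handle 70 long (x), 14 wide (y), 30 high (54 to 84 above the lower edge). Point: in the rib on the centre line, 73 above the lower edge; x along the length toward the cut corners, z up
- hood_foot (a point): centre of the hood's lower edge, 73 below hood_grip; same axes. The hood is 131 (x) x 111 (y) outside, 124 x 104 inside, 50 high inside; its two +x corners are cut like the bases' and go over theirs. Fitted, its lower edge rests on the flange, outside the fence, with about 2 mm play each way
- hood_cut_end (a point): in the plane of the hood's lower edge, 60 mm from hood_foot toward its cut-cornered (+x) end
- reagent: bystander: amber bottle, 66 across, 150 tall; origin at its underside; leave alone
- jar: bystander: glass jar, 70 across, 90 tall; origin at its underside; leave alone
Things that resemble listed ones, but are neither listed nor needed, are in the scene too. What is shaped like the part that bears collar_b_mid but pink is not meant. Several things look just like the part that bears floor_red: the one meant starts farthest to the robot's left.

How it is judged:
By the outcome, as a careful person would: the job done as asked, in the order asked, and still so for the second after the job is handed in, with the robot touching nothing.
It also fails if it takes over 58 s, if anything falls off the work surface, if the arm or the gripper's body presses on something with over 40 N, if the wrist force passes 120 N, or if a joint passes its speed limit or range.

## Working session

There is one attempt and no reset: what is moved stays moved. The work goes in short steps, Python scripts to look and compute and a tool call to move; the robot and the scene stay as the last step left them, time stands still between calls to the robot, and variables do not carry over. Pictures are saved under pics/ and viewed, and the job is handed in when it is done.

Besides the shell and the picture viewer there is one more tool, called after "Emit:" as a command line: name --argument value ..., lists and objects as JSON in quotes. drive_tool: Moves the arm, as the interface text tells. Its arguments: {"type":"object","properties":{"deltas":{"type":"array","items":{"type":"array"}},"gripper":{"type":"number"}},"required":["deltas"]}

```bash
mkdir -p pics; ls
python3 - <<'E'
from bench import *
import cv2
o=get_obs();print(o)
for n in("scene","top"):
    c=camera(n);cv2.imwrite(f"pics/{n}0.png",c["frame"][:,:,::-1]);print({k:v for k,v in c.items() if k!="frame"})
E
```

```text
pics
{'time_s': 0.0, 'q': array([ 1.11867453e+00,  1.81540640e-01,  1.60801186e+00,  2.25541095e-05,
        1.35382412e+00, -2.06288615e-01]), 'dq': array([-0.00080398, -0.00056978,  0.00060533,  0.00106712,  0.00032661,
        0.00026436]), 'joint_efforts': array([-5.82515368e-04, -4.44868505e+01, -3.51335084e+01, -1.84967962e-04,
        8.94570840e-03,  8.08685343e-06]), 'eef_pos': array([0.13965411, 0.55720497, 0.23038253]), 'eef_rot': array([-2.98788860e-04,  1.22609683e-01,  9.92454568e-01, -8.40522255e-04]), 'wrist_force': array([-0.3526904 , -0.14701831, -1.01560187]), 'torque': array([ 0.04339183, -0.01896347,  0.00177919]), 'opening': 1.005226800891217}
{'fx': 490.95933761865564, 'fy': 490.95933761865564, 'cx': 321.61248307750935, 'cy': 246.27539843059122, 'eye': array([1.38449494, 0.42594087, 1.08571658]), 'attitude': array([-0.18508413,  0.47249579,  0.80170282, -0.31585468])}
{'fx': 612.3212475413216, 'fy': 612.3212475413216, 'cx': 322.04377326782185, 'cy': 241.69882859734267, 'eye': array([ 0.2442813 , -0.04632019,  1.52505285]), 'attitude': array([-0.07241979,  0.71186863, -0.69543072,  0.06614032])}
```

View pics/scene0.png

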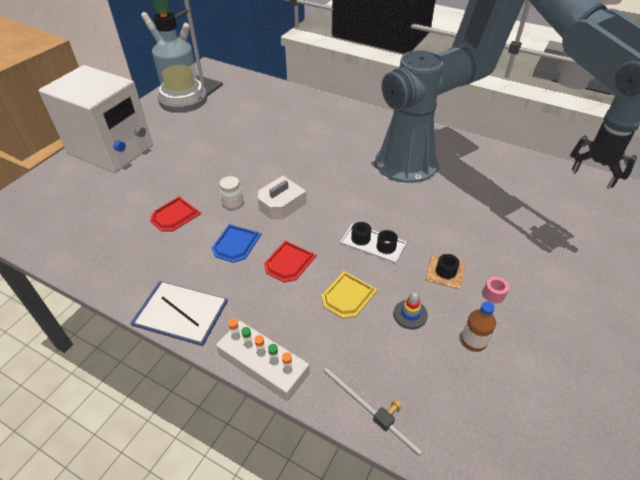

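View pics/top0.png

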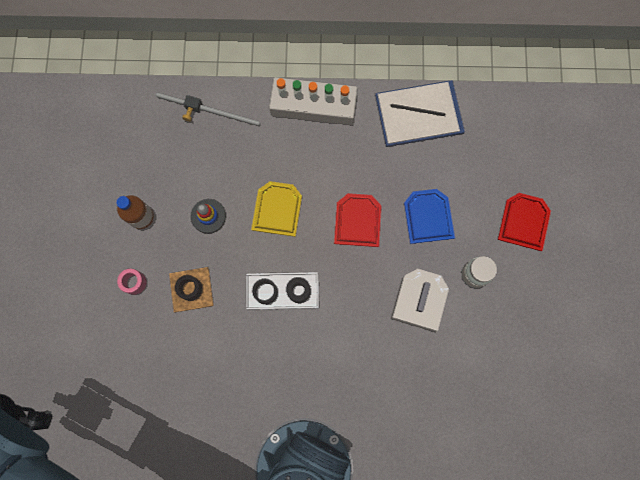

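The top view shows the mat collar at about (188,288), the gauge at (207,215), the yellow base at (277,209), the near red base at (358,220), the blue base at (429,216) and the hood at (422,299). The collars in the tray are at (264,292) and (298,290), and the jar at (480,272). Next I'll measure these.

```bash
cat > h.py <<'E'
import numpy as np,cv2
from scipy.spatial.transform import Rotation as R
def proj(c,P):
    q=c["attitude"];r=R.from_quat([q[1],q[2],q[3],q[0]]).as_matrix()
    p=(np.atleast_2d(P)-c["eye"])@r
    return np.c_[c["fx"]*p[:,0]/p[:,2]+c["cx"],c["fy"]*p[:,1]/p[:,2]+c["cy"]]
def unproj(c,uv,z):
    uv=np.atleast_2d(np.asarray(uv,float))
    q=c["attitude"];r=R.from_quat([q[1],q[2],q[3],q[0]]).as_matrix()
    d=np.c_[(uv[:,0]-c["cx"])/c["fx"],(uv[:,1]-c["cy"])/c["fy"],np.ones(len(uv))]@r.T
    return c["eye"]+d*((z-c["eye"][2])/d[:,2])[:,None]
def crop(c,x0,y0,x1,y1,s,fn):
    cv2.imwrite(fn,cv2.resize(c["frame"][y0:y1,x0:x1,::-1],None,fx=s,fy=s,interpolation=cv2.INTER_CUBIC))
E
python3 - <<'E'
from bench import *
from h import *
c=camera("top")
crop(c,110,170,330,320,3.6,"pics/tl.png")
crop(c,320,170,500,340,3.5,"pics/tr.png")
s=camera("scene")
crop(s,390,240,520,360,5,"pics/sg.png")
crop(s,220,160,400,330,3.5,"pics/sh.png")
for n,p,z in [("collar",(188,288),.05),("gauge",(207,215),.012),("yellow",(277,209),.006),("red",(358,220),.006),("blue",(429,216),.006),("red2",(525,221),.006),("hood",(422,297),.084)]:
    print(n,unproj(c,p,z).round(4))
E
```

```text
collar [[0.4157 0.2924 0.05  ]]
gauge [[0.6076 0.2652 0.012 ]]
yellow [[0.6288 0.0881 0.006 ]]
red [[ 0.6045 -0.1193  0.006 ]]
blue [[ 0.6191 -0.2999  0.006 ]]
red2 [[ 0.6115 -0.5434  0.006 ]]
hood [[ 0.4033 -0.2685  0.084 ]]
```

View pics/tl.png

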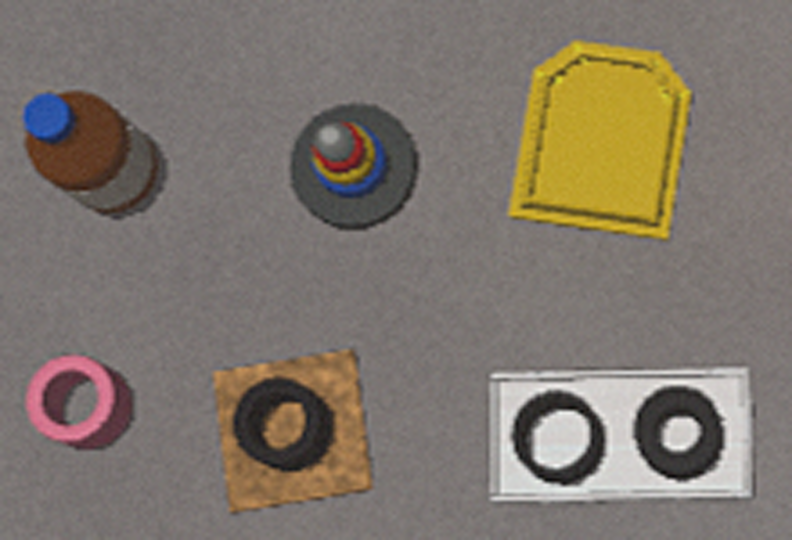

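View pics/tr.png

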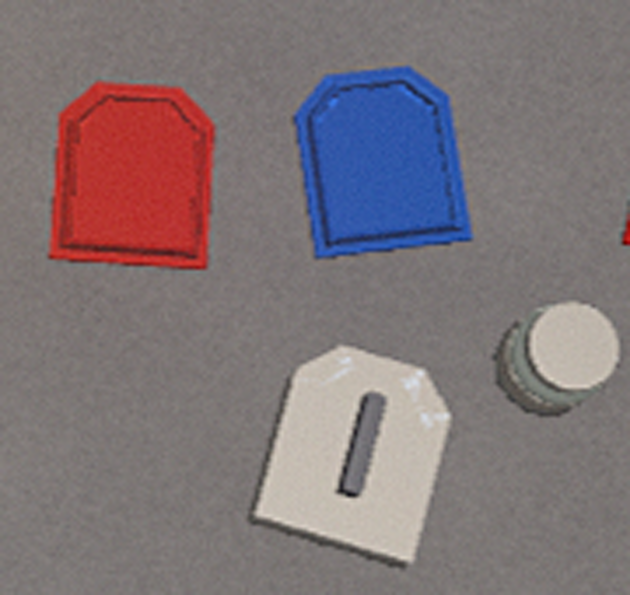

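View pics/sg.png

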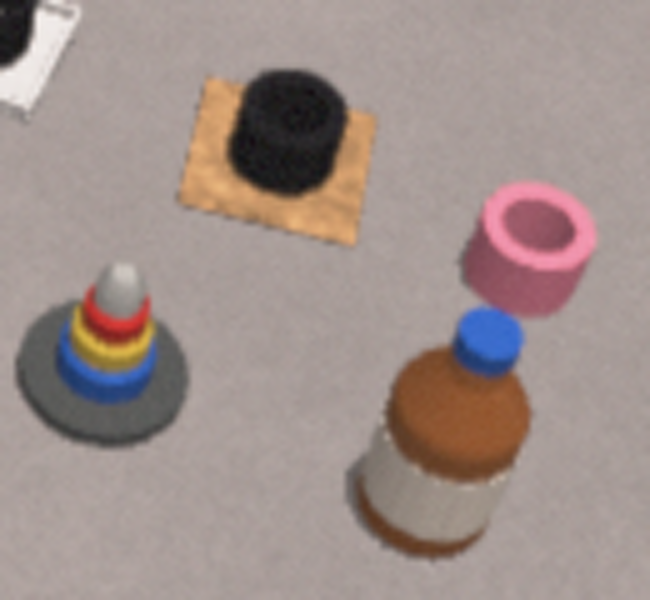

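View pics/sh.png

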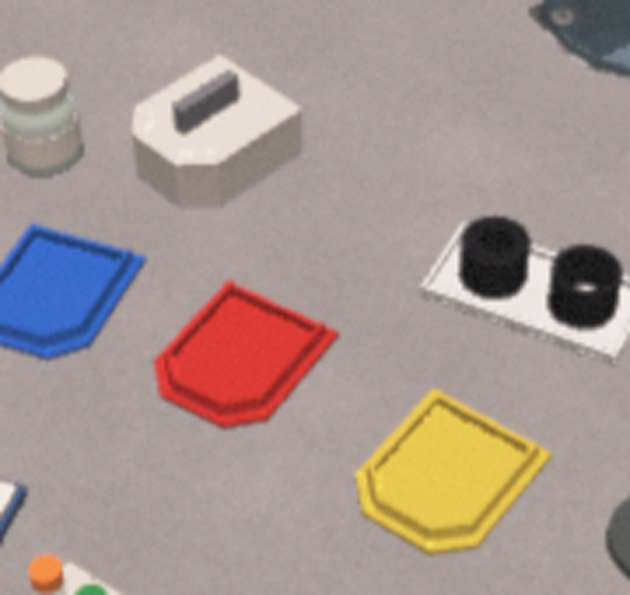

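```bash
cat >> h.py <<'E'
from scipy.optimize import least_squares
def oct_(L,W,cut,zs):
    a,b=L/2,W/2
    p=[(-a,-b),(a-cut,-b),(a,-b+cut),(a,b-cut),(a-cut,b),(-a,b)]
    return np.array([(x,y,z) for z in zs for x,y in p])
def cyl(d,zs):
    t=np.linspace(0,2*np.pi,48,endpoint=False)
    return np.array([(d/2*np.cos(u),d/2*np.sin(u),z) for z in zs for u in t])
BASE=oct_(.134,.114,.024,(0,.006))   # flange
HOOD=oct_(.131,.111,.0255,(-.0,.054))
COLLAR=cyl(.060,(-.0225,.0225)); DISC=cyl(.090,(0,.012))
def world(M,x,y,yaw,z):
    c,s=np.cos(yaw),np.sin(yaw)
    return np.c_[M[:,0]*c-M[:,1]*s+x,M[:,0]*s+M[:,1]*c+y,M[:,2]+z]
def contour(mask,near):
    n,lab,st,ce=cv2.connectedComponentsWithStats(mask.astype(np.uint8))
    k=min(range(1,n),key=lambda i:np.hypot(*(ce[i]-near))+ (1e4 if st[i,4]<60 else 0))
    m=(lab==k).astype(np.uint8)
    # upsample for subpixel-centred outline
    M=cv2.resize(m*255,None,fx=4,fy=4,interpolation=cv2.INTER_LINEAR)
    ct=max(cv2.findContours((M>127).astype(np.uint8),cv2.RETR_EXTERNAL,cv2.CHAIN_APPROX_NONE)[0],key=cv2.contourArea)
    return (ct[:,0,:]+.5)/4-.5, m
def fit(cs,cts,M,z,x0,yaw=True):
    def f(p):
        out=[]
        for c,ct in zip(cs,cts):
            hull=cv2.convexHull(proj(c,world(M,p[0],p[1],p[2] if yaw else 0,z)).astype(np.float32))
            out+= [cv2.pointPolygonTest(hull,(float(u),float(v)),True) for u,v in ct[::3]]
        return np.array(out)
    r=least_squares(f,x0 if yaw else x0[:2],loss='soft_l1',f_scale=.5,diff_step=1e-3,x_scale=[.01,.01,.05][:3 if yaw else 2])
    return r.x,np.abs(r.fun).mean()
def masks(c):
    f=c["frame"];hsv=cv2.cvtColor(f,cv2.COLOR_RGB2HSV);h,s,v=cv2.split(hsv)
    return dict(yellow=(s>120)&(h>20)&(h<35),red=(s>150)&((h<8)|(h>172)),blue=(s>120)&(h>100)&(h<125),black=(v<72),f=f,hsv=hsv)
E
python3 - <<'E'
from bench import *
from h import *
import pickle
T=camera("top");S=camera("scene");pickle.dump((T,S),open("c0.pkl","wb"))
mt,ms=masks(T),masks(S)
g={"yellow":(.629,.088,0),"red":(.6045,-.119,0),"blue":(.619,-.3,0)}
for n,x in g.items():
    for nm,cams in(("top",[(T,mt)]),("scene",[(S,ms)]),("both",[(T,mt),(S,ms)])):
        cts=[contour(m[n],proj(c,[x[0],x[1],.006])[0])[0] for c,m in cams]
        print(n,nm,*fit([c for c,_ in cams],cts,BASE,0,x))
x=(.415,.292)
for nm,c,m in(("top",T,mt),("scene",S,ms)):
    ct,mm=contour(m["black"],proj(c,[x[0],x[1],.03])[0]); print("collar",nm,fit([c],[ct],COLLAR,.0275,x,False),mm.sum())
x=(.607,.265)
print("px",T["frame"][222,195:230:4], T["frame"][300,395:450:6],"rib",T["frame"][290:312:4,422],S["frame"][212,270:305:5],"coll",S["frame"][260:280:4,447])
for nm,c in(("top",T),("scene",S)):
    p=proj(c,[[.607,.265,0]]);print(p, c["frame"][int(p[0,1]),int(p[0,0])])
E
```

```text
yellow top [6.32710699e-01 8.92127900e-02 4.73200994e-08] 1.0654321733223073
yellow scene [ 0.63198184  0.08564983 -0.12493582] 0.4492596137363717
yellow both [ 0.6328564   0.08759607 -0.12292171] 0.47039833486853383
red top [ 6.06710054e-01 -1.17668695e-01  9.18053601e-08] 0.6474736092463262
red scene [ 6.05413453e-01 -1.21185942e-01 -4.70039199e-05] 0.6963377445864758
red both [ 6.06438029e-01 -1.18668776e-01  2.76378627e-08] 0.7452667208966054
blue top [ 0.62187099 -0.29797515  0.14036815] 0.4558720666677106
blue scene [ 6.19308466e-01 -3.02556356e-01  2.06554153e-04] 0.8543146887420584
blue both [ 0.6209927  -0.30001881  0.        ] 1.115627858601008
collar top (array([0.41890947, 0.29613812]), np.float64(0.5165108433748341)) 421
collar scene (array([0.41762077, 0.29497053]), np.float64(0.994531486896451)) 432
px [[ 72  76  74]
 [ 74  75  70]
 [ 39  67 143]
 [ 46  75 150]
 [ 41  55  88]
 [ 75  79  73]
 [ 82  80  80]
 [ 47  50  44]
 [127 120 119]] [[114 110 109]
 [199 191 182]
 [196 186 176]
 [194 184 173]
 [ 57  54  54]
 [101  96 102]
 [194 184 177]
 [193 184 175]
 [197 190 176]
 [129 125 124]] rib [[ 45  45  49]
 [ 99  97 101]
 [122 122 125]
 [116 114 116]
 [114 115 116]
 [103 100 106]] [[141 131 123]
 [147 135 129]
 [148 135 128]
 [137 127 121]
 [140 130 122]
 [164 153 149]
 [170 159 154]] coll [[24 22 28]
 [31 30 32]
 [36 34 34]
 [27 26 26]
 [26 28 27]]
[[207.94956268 216.3255317 ]] [75 26 35]
[[410.82156542 315.4340353 ]] [ 63 103 185]
```

```bash
sed -i 's/diff_step=1e-3,x_scale=.*)$/diff_step=None)/' h.py
python3 - <<'E'
s=open('h.py').read()
i=s.index("def fit(");j=s.index("def masks")
s=s[:i]+'''def fit(cs,cts,M,z,x0,yaw=True):
    x0=np.array(x0,float);n=3 if yaw else 2;sc=np.array([.01,.01,.1])[:n]
    def f(k):
        p=x0[:n]+(k-1)*sc;out=[]
        for c,ct in zip(cs,cts):
            hull=cv2.convexHull(proj(c,world(M,p[0],p[1],p[2] if yaw else 0,z)).astype(np.float32))
            out+=[cv2.pointPolygonTest(hull,(float(u),float(v)),True) for u,v in ct[::3]]
        return np.array(out)
    r=least_squares(f,np.ones(n),loss='soft_l1',f_scale=.5,diff_step=.02)
    return (x0[:n]+(r.x-1)*sc).round(4),np.abs(r.fun).mean().round(3)
'''+s[j:]
open('h.py','w').write(s)
E
cat > m0.py <<'E'
from h import *
import pickle
T,S=pickle.load(open("c0.pkl","rb"))
mt,ms=masks(T),masks(S)
g={"yellow":(.629,.088,-.12),"red":(.6045,-.119,-.05),"blue":(.619,-.3,.12)}
for n,x in g.items():
    for nm,cams in(("top",[(T,mt)]),("scene",[(S,ms)]),("both",[(T,mt),(S,ms)])):
        cts=[contour(m[n],proj(c,[x[0],x[1],.006])[0])[0] for c,m in cams]
        print(n,nm,*fit([c for c,_ in cams],cts,BASE,0,x))
cm=[]
x=(.417,.295)
for nm,c,m in(("top",T,mt),("scene",S,ms)):
    ct,mm=contour(m["black"],proj(c,[x[0],x[1],.03])[0]); print("collar",nm,*fit([c],[ct],COLLAR,.0275,x,False))
# gauge: saturated or dark blob => chroma/brightness differing from bench
x=(.607,.265)
for nm,c,m in(("top",T,mt),("scene",S,ms)):
    v=m["hsv"][...,2];p=proj(c,[[*x,.006]])[0]
    mk=(v<100)|(m["hsv"][...,1]>100)
    mk=cv2.morphologyEx(mk.astype(np.uint8),cv2.MORPH_CLOSE,np.ones((5,5)))
    ct,mm=contour(mk,p)
    G=np.vstack([DISC,cyl(.026,(.082,)),cyl(.012,(.092,)),cyl(.034,(.064,))])
    # fit on convex hull of outline (disc edge)
    pts=cv2.convexHull(ct.astype(np.float32))[:,0]
    print("gauge",nm,mm.sum(),*fit([c],[ct],DISC,0,x,False))
# hood
x=(.405,-.268,-.25)
for nm,c,m in(("top",T,mt),("scene",S,ms)):
    v=m["hsv"][...,2];b=c["frame"].astype(int);
    p=proj(c,[[x[0],x[1],.054]])[0].astype(int)
    print(p)
    roi=np.full(v.shape,cv2.GC_BGD,np.uint8);w=45
    roi[p[1]-w:p[1]+w,p[0]-w:p[0]+w]=cv2.GC_PR_BGD
    hull=cv2.convexHull(proj(c,world(HOOD,*x,0)).astype(np.float32)).astype(int)
    cv2.fillPoly(roi,[hull],cv2.GC_PR_FGD)
    hull=cv2.convexHull(proj(c,world(HOOD*[.8,.8,.9]+[0,0,.003],*x,0)).astype(np.float32)).astype(int)
    cv2.fillPoly(roi,[hull],cv2.GC_FGD)
    cv2.grabCut(c["frame"][...,::-1].copy(),roi,None,np.zeros((1,65)),np.zeros((1,65)),4,cv2.GC_INIT_WITH_MASK)
    mk=(roi==1)|(roi==3)
    ct,mm=contour(mk,p); r=fit([c],[ct],HOOD,0,x);print("hood",nm,mm.sum(),*r)
    im=c["frame"][...,::-1].copy();cv2.polylines(im,[ct.astype(int)],True,(0,255,0))
    cv2.polylines(im,[cv2.convexHull(proj(c,world(HOOD,*r[0],0)).astype(np.float32)).astype(int)],True,(0,0,255))
    cv2.imwrite(f"pics/hm_{nm}.png",cv2.resize(im[p[1]-60:p[1]+60,p[0]-60:p[0]+60],None,fx=5,fy=5,interpolation=cv2.INTER_NEAREST))
E
python3 m0.py
```

```text
yellow top [ 0.6331  0.0884 -0.1231] 0.325
yellow scene [ 0.632   0.0857 -0.1248] 0.449
yellow both [ 0.6328  0.0876 -0.1231] 0.47
red top [ 0.6069 -0.1182 -0.0484] 0.518
red scene [ 0.6054 -0.1217 -0.0528] 0.68
red both [ 0.6067 -0.119  -0.0491] 0.639
blue top [ 0.6219 -0.298   0.1401] 0.456
blue scene [ 0.62   -0.3019  0.1382] 0.542
blue both [ 0.6215 -0.2989  0.1381] 0.576
collar top [0.4189 0.2961] 0.517
collar scene [0.4177 0.295 ] 0.995
gauge top 953 [0.6069 0.2634] 0.266
gauge scene 747 [0.6065 0.2613] 1.033
[419 297]
hood top 2426 [ 0.4084 -0.2757 -0.2718] 0.96
[280 192]
hood scene 1496 [ 0.4046 -0.2762 -0.2614] 0.303
```

View pics/hm_top.png

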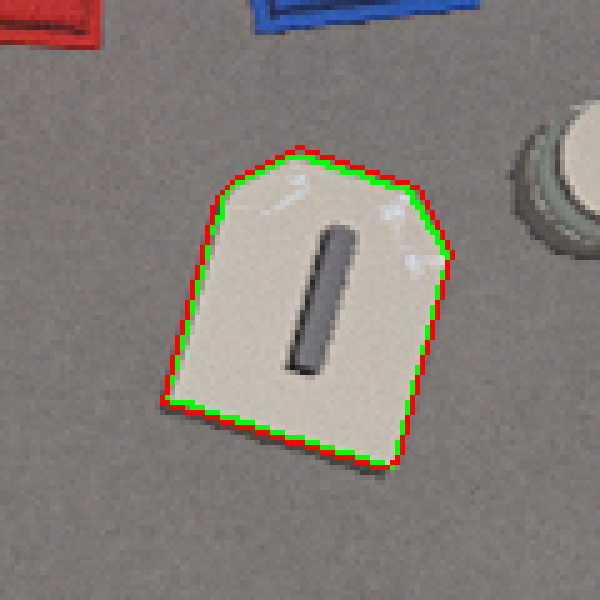

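View pics/hm_scene.png

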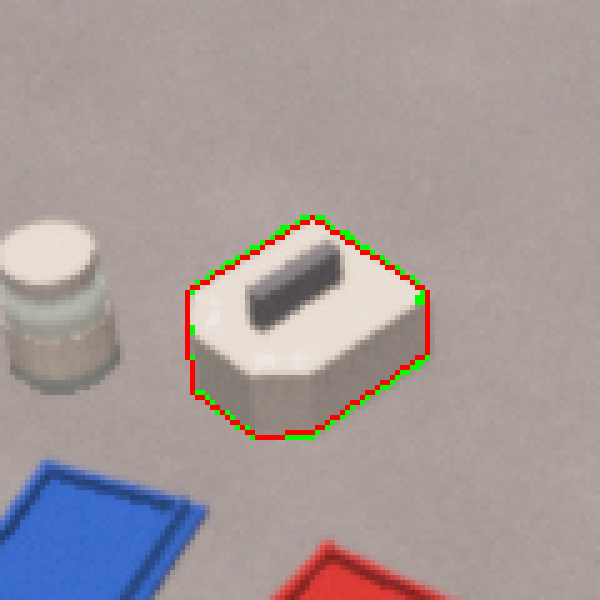

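Both cameras agree to about 2 mm. The collar is at about (0.4185, 0.2955), the gauge at (0.607, 0.2625) and the hood at (0.406, -0.276) with yaw -0.265. I'm moving to the collar.

Emit:
drive_tool --deltas '[[[0.028,-0.026,-0.006],0],[[0.028,-0.026,-0.006],0],[[0.028,-0.026,-0.006],0],[[0.028,-0.026,-0.006],0],[[0.028,-0.026,-0.006],0],[[0.028,-0.026,-0.006],0],[[0.028,-0.026,-0.006],0],[[0.028,-0.026,-0.006],0],[[0.028,-0.026,-0.006],0],[[0.027,-0.026,-0.006],0]]' --gripper 1.0

```text
time_s: 1.3
eef_pos: [0.4243, 0.2905, 0.1707]
eef_rot: [0.001, 0.118, 0.993, 0.002]
wrist_force: [-0.1, -0.0, 0.6]
opening: 0.999
```

Emit:
drive_tool --deltas '[[[-0.006,0.005,-0.03],0],[[0,0,-0.03],0],[[0,0,-0.02],0],[[0,0,0],0]]'

```text
time_s: 1.7
eef_pos: [0.4236, 0.2907, 0.0889]
eef_rot: [0.003, 0.123, 0.992, 0.003]
wrist_force: [0.6, -0.2, 0.5]
opening: 1.003
```

Run:
```python
from bench import *
from h import *
T=camera("top");S=camera("scene");print(get_obs()["eef_pos"])
crop(T,130,210,260,330,4,"pics/t1.png");crop(S,380,190,520,330,4,"pics/s1.png")
```

```text
[0.42543168 0.29176946 0.09171153]
```

View pics/t1.png

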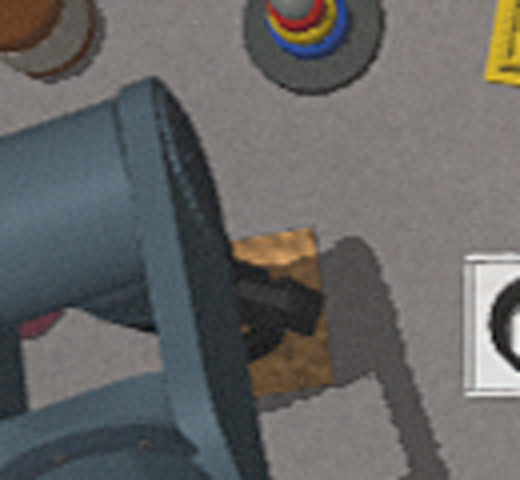

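View pics/s1.png

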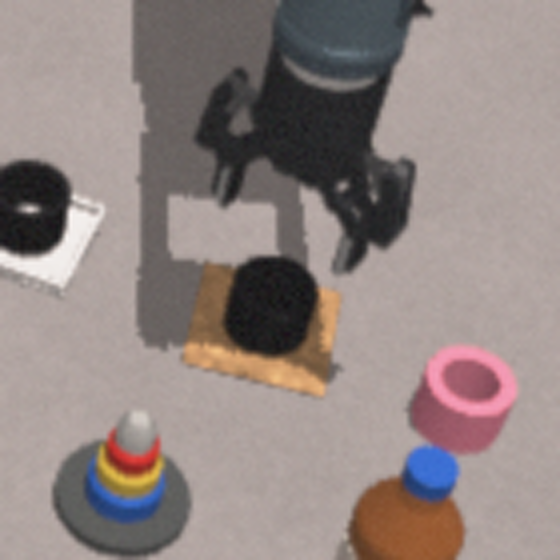

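Both fingers straddle the collar on the mat and nothing else is near them. I'm descending.

Emit:
drive_tool --deltas '[[[-0.003,0.002,-0.02],0],[[-0.003,0.002,-0.02],0],[[0,0,-0.02],0],[[0,0,-0.015],0],[[0,0,0],0]]'

```text
time_s: 2.3
eef_pos: [0.4262, 0.3, 0.0242]
eef_rot: [0.013, 0.121, 0.993, 0.008]
wrist_force: [-0.0, -0.5, 0.5]
opening: 0.998
```

```bash
cat > ob.py <<'E'
from bench import *
import numpy as np
P=[]
for i in range(3):
    camera("top");o=get_obs();P.append(np.r_[o["eef_pos"],o["wrist_force"],o["opening"]])
print(np.array(P).round(4))
q=o["eef_rot"];print("jaw yaw",2*np.arctan2(-q[1],q[2]) , q.round(4), o["q"].round(3))
E
python3 ob.py
```

```text
[[ 0.4271  0.3004  0.0253 -0.7284 -0.6899  0.69    1.0076]
 [ 0.4276  0.3006  0.0259 -0.4197  0.0392  0.5167  1.0041]
 [ 0.4278  0.3006  0.0261 -0.2374 -0.0185 -0.4323  1.0004]]
jaw yaw -0.24293661034178218 [0.0143 0.1212 0.9925 0.0089] [ 0.384  0.335  1.895  0.002  0.879 -0.945]
```

Emit:
drive_tool --deltas '[[[0,0,0],0],[[0,0,0],0]]'

```text
time_s: 2.65
eef_pos: [0.4294, 0.3014, 0.0286]
eef_rot: [0.016, 0.121, 0.992, 0.01]
wrist_force: [0.5, 1.1, 0.7]
opening: 1.002
```

```bash
cat >> ob.py <<'E'
from scipy.spatial.transform import Rotation as R
print("toolz",R.from_quat([q[1],q[2],q[3],q[0]]).as_matrix()[:,2].round(4),"sum",(o["q"][1]+o["q"][2]+o["q"][4]-np.pi).round(4),o["time_s"])
E
python3 ob.py
```

```text
[[ 0.4295  0.3014  0.0286  0.0108 -0.8448  0.8471  1.0011]
 [ 0.4293  0.3013  0.0283 -0.422  -0.1172 -0.236   1.0032]
 [ 0.429   0.3012  0.028  -0.6329  0.2044  0.1118  0.9929]]
jaw yaw -0.2426791296726732 [0.0156 0.121  0.9925 0.0097] [ 0.384  0.332  1.893  0.002  0.88  -0.945]
toolz [ 0.0334  0.0154 -0.9993] sum -0.0368 2.8
```

Emit:
drive_tool --deltas '[[[-0.005,-0.002,0.02],0],[[-0.005,-0.002,0.02],0],[[0,0,0.02],0],[[0,0,0],0]]'

```text
time_s: 3.2
eef_pos: [0.4178, 0.2964, 0.0893]
eef_rot: [0.015, 0.121, 0.992, 0.009]
wrist_force: [1.3, 0.1, -0.3]
opening: 1.002
```

```bash
python3 ob.py
```

```text
[[ 0.4168  0.296   0.0878  0.2249 -0.2242 -0.4331  0.9964]
 [ 0.416   0.2957  0.0867 -0.2174 -0.0311 -0.3514  0.9983]
 [ 0.4155  0.2954  0.086  -0.1546  0.0061 -0.801   1.0036]]
jaw yaw -0.24318206774740303 [0.012  0.1213 0.9925 0.0077] [ 0.384  0.205  1.905  0.002  1.003 -0.945]
toolz [ 0.0258  0.0123 -0.9996] sum -0.0285 3.35
```

Emit:
drive_tool --deltas '[[[0,0,0.04],0]]'

```text
time_s: 3.45
eef_pos: [0.4109, 0.2934, 0.1202]
eef_rot: [0.006, 0.121, 0.993, 0.005]
wrist_force: [0.2, -1.1, -0.7]
opening: 1.0
```

```bash
cat > o1.py <<'E'
from bench import *
import numpy as np
o=get_obs();print(o["time_s"].__round__(2),o["eef_pos"].round(4),"dq",o["dq"].round(3)[[0,1,2,4]],"tilt",(o["q"][1]+o["q"][2]+o["q"][4]-np.pi).round(4))
E
python3 o1.py
```

```text
3.45 [0.4109 0.2934 0.1202] dq [ 0.004 -0.684 -0.271  0.905] tilt -0.0156
```

Emit:
drive_tool --deltas '[[[0,0,0.04],0]]'

```text
time_s: 3.55
eef_pos: [0.4096, 0.2928, 0.159]
eef_rot: [0.004, 0.122, 0.993, 0.003]
wrist_force: [1.4, 0.6, -0.0]
opening: 1.003
```

```bash
python3 o1.py
```

```text
3.55 [0.4096 0.2928 0.159 ] dq [-0.004 -0.517 -0.246  0.863] tilt -0.0108
```

Emit:
drive_tool --deltas '[[[0,0,0.0],0]]'

```text
time_s: 3.65
eef_pos: [0.412, 0.2938, 0.1626]
eef_rot: [0.007, 0.122, 0.993, 0.005]
wrist_force: [1.5, 0.5, 0.3]
opening: 1.001
```

```bash
python3 o1.py
```

```text
3.65 [0.412  0.2938 0.1626] dq [-0.005  0.068  0.063 -0.046] tilt -0.0173
```

Emit:
drive_tool --deltas '[[[0,0,0.0],0]]'

```text
time_s: 3.75
eef_pos: [0.4116, 0.2936, 0.1616]
eef_rot: [0.007, 0.122, 0.993, 0.005]
wrist_force: [0.7, -0.7, -0.2]
opening: 0.999
```

```bash
python3 o1.py
```

```text
3.75 [0.4116 0.2936 0.1616] dq [-0.001 -0.013 -0.026  0.008] tilt -0.016
```

Emit:
drive_tool --deltas '[[[0.002,0.001,0.04],0]]'

```text
time_s: 3.85
eef_pos: [0.4095, 0.2928, 0.1955]
eef_rot: [0.001, 0.122, 0.993, 0.002]
wrist_force: [-0.2, 0.2, 0.0]
opening: 1.001
```

```bash
python3 o1.py
```

```text
3.85 [0.4095 0.2928 0.1955] dq [ 0.004 -0.459 -0.472  0.892] tilt -0.0033
```

Emit:
drive_tool --deltas '[[[0.003,0.001,0.02],0]]'

```text
time_s: 3.95
eef_pos: [0.4129, 0.294, 0.2162]
eef_rot: [0.001, 0.122, 0.993, 0.002]
wrist_force: [0.9, 0.8, 0.3]
opening: 1.005
```

```bash
python3 o1.py
```

```text
3.95 [0.4129 0.294  0.2162] dq [-0.01  -0.068 -0.186  0.392] tilt -0.0035
```

Emit:
drive_tool --deltas '[[[0.003,0.001,0.008],0]]'

```text
time_s: 4.05
eef_pos: [0.4159, 0.295, 0.2238]
eef_rot: [0.001, 0.122, 0.993, 0.001]
wrist_force: [-0.3, 0.8, 0.1]
opening: 0.996
```

```bash
python3 o1.py
```

```text
4.05 [0.4159 0.295  0.2238] dq [-0.004  0.008 -0.154  0.158] tilt -0.0025
```

Emit:
drive_tool --deltas '[[[0.001,0,0.0],0]]'

```text
time_s: 4.15
eef_pos: [0.4174, 0.2951, 0.2234]
eef_rot: [0.001, 0.122, 0.993, 0.001]
wrist_force: [-0.5, -0.4, -0.2]
opening: 1.004
```

```bash
python3 o1.py
```

```text
4.15 [0.4174 0.2951 0.2234] dq [-0.009  0.043  0.01  -0.008] tilt -0.0029
```

Emit:
drive_tool --deltas '[[[0.001,0,-0.006],0],[[0,0,-0.012],0],[[0,0,-0.018],0],[[0,0,-0.022],0],[[0,0,-0.022],0]]'

```text
time_s: 4.65
eef_pos: [0.4159, 0.2939, 0.1334]
eef_rot: [-0.002, 0.122, 0.993, 0.0]
wrist_force: [1.0, -0.7, -0.4]
opening: 0.998
```

```bash
python3 o1.py
```

```text
4.65 [0.4159 0.2939 0.1334] dq [-0.002  0.33   0.19  -0.499] tilt 0.0033
```

Emit:
drive_tool --deltas '[[[0,0,-0.022],0],[[0,0,-0.022],0]]'

```text
time_s: 4.85
eef_pos: [0.4128, 0.2926, 0.083]
eef_rot: [-0.005, 0.122, 0.993, -0.001]
wrist_force: [-0.4, -1.3, -0.1]
opening: 1.0
```

```bash
python3 o1.py
```

```text
4.85 [0.4128 0.2926 0.083 ] dq [-0.001  0.392  0.142 -0.506] tilt 0.0094
```

Emit:
drive_tool --deltas '[[[0.003,0.001,-0.02],0],[[0.002,0.001,-0.016],0]]'

```text
time_s: 5.05
eef_pos: [0.4132, 0.2927, 0.0399]
eef_rot: [-0.008, 0.122, 0.992, -0.004]
wrist_force: [0.2, -0.2, 0.3]
opening: 1.003
```

```bash
python3 o1.py
```

```text
5.05 [0.4132 0.2927 0.0399] dq [ 0.004  0.364  0.021 -0.349] tilt 0.0181
```

Emit:
drive_tool --deltas '[[[0.002,0.001,-0.012],0],[[0.001,0,-0.008],0]]'

```text
time_s: 5.25
eef_pos: [0.4114, 0.2917, 0.0132]
eef_rot: [-0.013, 0.122, 0.992, -0.006]
wrist_force: [-0.6, -0.6, -0.5]
opening: 0.998
```

```bash
python3 o1.py
```

```text
5.25 [0.4114 0.2917 0.0132] dq [-0.008  0.195  0.011 -0.177] tilt 0.0277
```

Emit:
drive_tool --deltas '[[[0.003,0.002,0.004],0]]'

```text
time_s: 5.35
eef_pos: [0.4114, 0.2924, 0.0142]
eef_rot: [-0.015, 0.122, 0.992, -0.007]
wrist_force: [0.2, 0.5, -0.5]
opening: 0.999
```

```bash
python3 o1.py
```

```text
5.35 [0.4114 0.2924 0.0142] dq [ 0.018 -0.01  -0.104  0.115] tilt 0.0344
```

Emit:
drive_tool --deltas '[[[0.002,0.001,0.001],0]]'

```text
time_s: 5.45
eef_pos: [0.4134, 0.2935, 0.015]
eef_rot: [-0.016, 0.122, 0.992, -0.008]
wrist_force: [0.6, -0.6, 0.8]
opening: 0.999
```

```bash
python3 o1.py
```

```text
5.45 [0.4134 0.2935 0.015 ] dq [ 0.002  0.042 -0.038  0.032] tilt 0.0348
```

Emit:
drive_tool --deltas '[[[0.001,0,0.008],0],[[0.001,0,0.014],0]]'

```text
time_s: 5.65
eef_pos: [0.4148, 0.2932, 0.0374]
eef_rot: [-0.017, 0.122, 0.992, -0.008]
wrist_force: [-0.2, -0.0, -1.5]
opening: 1.002
```

```bash
python3 o1.py
```

```text
5.65 [0.4148 0.2932 0.0374] dq [-0.006 -0.266 -0.054  0.31 ] tilt 0.0369
```

Emit:
drive_tool --deltas '[[[0.001,0,0.01],0],[[0,0,0.006],0]]'

```text
time_s: 5.85
eef_pos: [0.4179, 0.294, 0.0572]
eef_rot: [-0.014, 0.122, 0.992, -0.007]
wrist_force: [0.8, -0.2, -0.9]
opening: 0.999
```

```bash
python3 o1.py
```

```text
5.85 [0.4179 0.294  0.0572] dq [ 0.001 -0.128 -0.021  0.132] tilt 0.0317
```

Emit:
drive_tool --deltas '[[[0.001,0,-0.03],0]]'

```text
time_s: 5.95
eef_pos: [0.4237, 0.2961, 0.0324]
eef_rot: [-0.009, 0.122, 0.992, -0.004]
wrist_force: [0.1, 0.6, 0.8]
opening: 0.997
```

```bash
python3 o1.py
```

```text
5.95 [0.4237 0.2961 0.0324] dq [-0.011  0.591  0.074 -0.65 ] tilt 0.0199
```

Emit:
drive_tool --deltas '[[[-0.003,-0.001,-0.014],0]]'

```text
time_s: 6.05
eef_pos: [0.4208, 0.295, 0.0181]
eef_rot: [-0.009, 0.122, 0.992, -0.004]
wrist_force: [-0.7, 1.1, -0.4]
opening: 1.002
```

```bash
python3 o1.py
```

```text
6.05 [0.4208 0.295  0.0181] dq [ 0.009  0.132  0.056 -0.286] tilt 0.0193
```

Emit:
drive_tool --deltas '[[[0.0,0,0],0]]'

```text
time_s: 6.15
eef_pos: [0.4198, 0.2947, 0.0174]
eef_rot: [-0.01, 0.122, 0.992, -0.004]
wrist_force: [-0.4, -0.4, 0.9]
opening: 0.999
```

```bash
python3 o1.py
```

```text
6.15 [0.4198 0.2947 0.0174] dq [-0.002 -0.019 -0.015  0.014] tilt 0.0211
```

Emit:
drive_tool --deltas '[[[-0.002,0.0005,-0.002],0],[[0,0,0],0],[[0,0,0],0],[[0,0,0],0],[[0,0,0],0],[[0,0,0],0]]' --gripper 0.0

```text
time_s: 6.75
eef_pos: [0.4197, 0.2962, 0.0188]
eef_rot: [-0.008, 0.122, 0.993, -0.003]
wrist_force: [0.9, -0.6, -1.1]
opening: 0.671
```

```bash
python3 o1.py
```

```text
6.75 [0.4197 0.2962 0.0188] dq [-0.    -0.004 -0.     0.   ] tilt 0.0164
```

Emit:
drive_tool --deltas '[[[0,0,0.015],0],[[0,0,0.025],0],[[0,0,0.03],0],[[0.01,0,0.03],0],[[0.02,-0.002,0.025],0]]'

```text
time_s: 7.25
eef_pos: [0.4433, 0.2923, 0.1427]
eef_rot: [-0.014, 0.121, 0.993, -0.006]
wrist_force: [0.4, 0.5, -1.0]
opening: 0.671
```

```bash
python3 o1.py
```

```text
7.25 [0.4433 0.2923 0.1427] dq [-0.182 -0.02  -0.562  0.59 ] tilt 0.0302
```

Emit:
drive_tool --deltas '[[[0.03,-0.005,0.01],0],[[0.03,-0.006,0.0],0],[[0.03,-0.006,0],0]]'

```text
time_s: 7.55
eef_pos: [0.5371, 0.2767, 0.1589]
eef_rot: [-0.01, 0.12, 0.993, -0.004]
wrist_force: [-1.1, 0.1, -0.5]
opening: 0.674
```

```bash
python3 o1.py
```

```text
7.55 [0.5371 0.2767 0.1589] dq [-0.25   0.491 -0.667  0.152] tilt 0.0218
```

Moving to above the gauge.

Emit:
drive_tool --deltas '[[[0.03,-0.006,-0.001],0],[[0.02,-0.004,-0.001],0],[[0.008,-0.002,0],0],[[0.003,0,0],0],[[0,0,0],0]]'

```text
time_s: 8.05
eef_pos: [0.6028, 0.2626, 0.1561]
eef_rot: [-0.01, 0.121, 0.993, -0.004]
wrist_force: [-0.2, 0.2, -1.4]
opening: 0.671
```

```bash
python3 o1.py
python3 - <<'E'
from bench import *
from h import *
T=camera("top");S=camera("scene")
crop(T,140,150,300,290,4,"pics/t2.png");crop(S,340,210,500,350,4,"pics/s2.png")
m=masks(S)
import pickle;pickle.dump((T,S),open("c2.pkl","wb"))
E
python3 o1.py
```

```text
8.05 [0.6028 0.2626 0.1561] dq [ 0.004 -0.001  0.012  0.005] tilt 0.0218
8.15 [0.6022 0.2628 0.1562] dq [ 0.006 -0.004  0.002  0.   ] tilt 0.0219
```

View pics/t2.png

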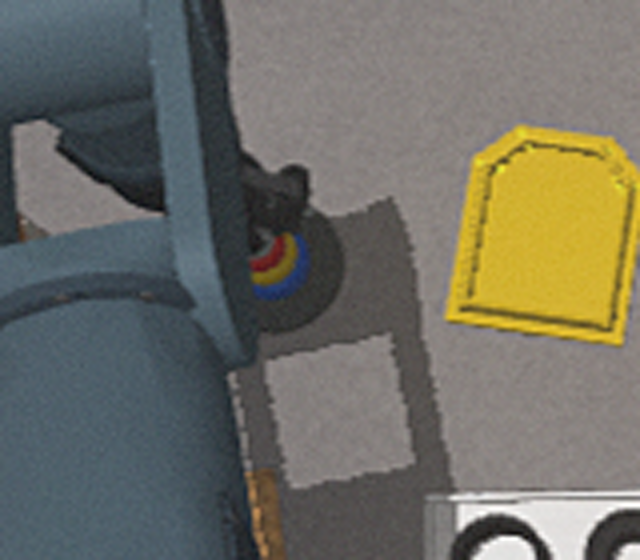

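View pics/s2.png

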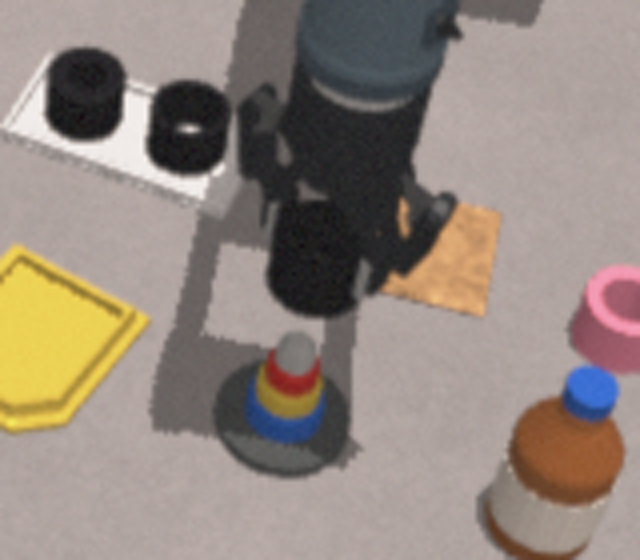

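Run:
```python
from h import *
import pickle
T,S=pickle.load(open("c2.pkl","rb"))
im=cv2.resize(S["frame"][210:350,340:500,::-1],None,fx=5,fy=5,interpolation=cv2.INTER_CUBIC)
def dr(P,col): cv2.polylines(im,[((proj(S,P)-[340,210]+.5)*5).astype(int).reshape(-1,1,2)],False,col,1)
x,y=.6007,.262
dr(world(cyl(.06,(.0,)),x,y,0,.142),(0,255,0));dr(world(cyl(.06,(.0,)),x,y,0,.187),(0,255,0))
gx,gy=.6065,.2613
dr(world(cyl(.09,(.012,)),gx,gy,0,0),(255,255,0));dr(np.array([[gx,gy,0],[gx,gy,.142]]),(255,255,0))
dr(world(cyl(.05,(.032,)),gx,gy,0,0),(0,255,255));dr(world(cyl(.034,(.068,)),gx,gy,0,0),(0,255,255));dr(world(cyl(.012,(.092,)),gx,gy,0,0),(0,255,255))
cv2.imwrite("pics/s2o.png",im)
```

```text
(no output)
```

View pics/s2o.png

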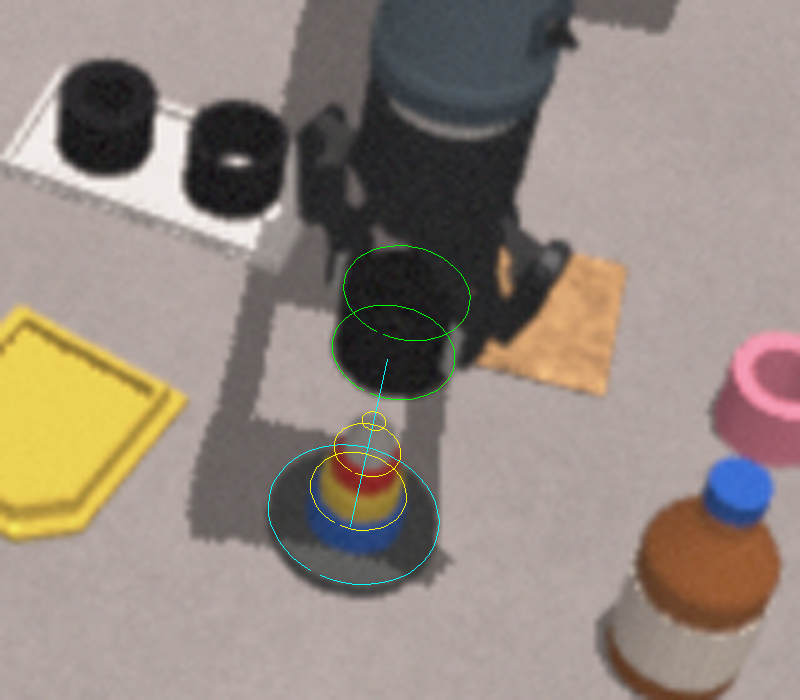

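Seen from the scene camera, the held collar's lower rim (about pixel 419,281) is roughly 6 mm short of the gauge axis in x. I'm correcting that while starting down.

Emit:
drive_tool --deltas '[[[0.004,0,-0.008],0],[[0.002,0,-0.014],0],[[0,0,-0.014],0],[[0,0,-0.01],0],[[0,0,0],0]]'

```text
time_s: 8.65
eef_pos: [0.6054, 0.2641, 0.1054]
eef_rot: [-0.011, 0.12, 0.993, -0.005]
wrist_force: [1.1, -0.4, -1.1]
opening: 0.677
```

```bash
python3 o1.py
python3 - <<'E'
from bench import *
from h import *
S=camera("scene")
import pickle;pickle.dump(S,open("c3.pkl","wb"))
crop(S,340,210,500,350,5,"pics/s3.png")
E
python3 o1.py
```

```text
8.65 [0.6054 0.2641 0.1054] dq [0.001 0.002 0.001 0.003] tilt 0.0244
8.7 [0.6057 0.2641 0.1061] dq [-0.003 -0.021 -0.021  0.012] tilt 0.0238
```

View pics/s3.png

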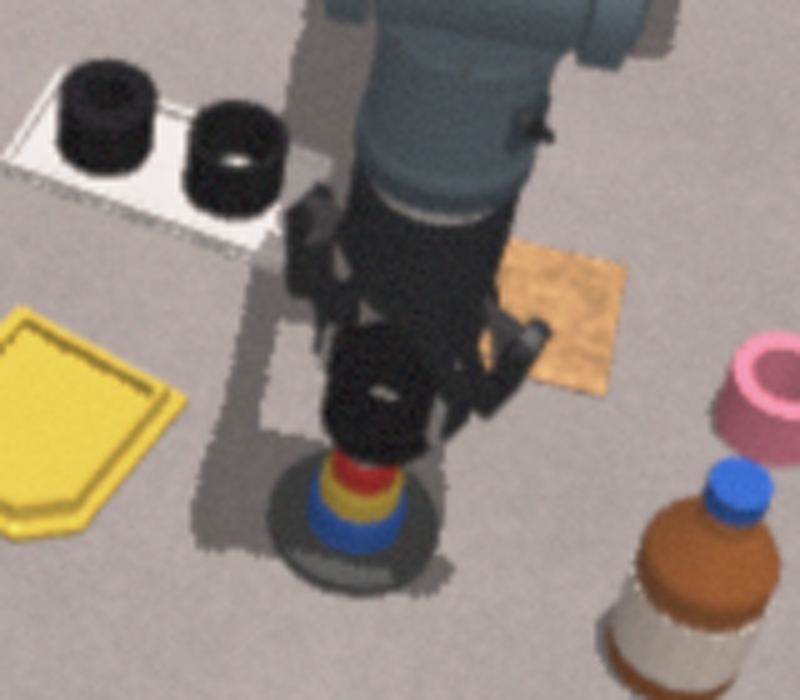

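Emit:
drive_tool --deltas '[[[0.002,-0.001,-0.004],0],[[0.001,-0.001,-0.006],0],[[0,0,-0.006],0]]'

```text
time_s: 9.0
eef_pos: [0.6104, 0.2623, 0.0909]
eef_rot: [-0.009, 0.119, 0.993, -0.004]
wrist_force: [-1.4, 0.6, -0.5]
opening: 0.674
```

```bash
python3 o1.py
```

```text
9.0 [0.6104 0.2623 0.0909] dq [ 0.001  0.077  0.026 -0.104] tilt 0.0203
```

Emit:
drive_tool --deltas '[[[0,0,-0.005],0],[[0,0,-0.004],0]]'

```text
time_s: 9.2
eef_pos: [0.6105, 0.2621, 0.081]
eef_rot: [-0.009, 0.12, 0.993, -0.004]
wrist_force: [0.0, 0.1, 0.1]
opening: 0.673
```

```bash
python3 o1.py
```

```text
9.2 [0.6105 0.2621 0.081 ] dq [-0.001  0.055  0.016 -0.072] tilt 0.0203
```

Emit:
drive_tool --deltas '[[[-0.002,0.0005,-0.004],0],[[0,0,-0.004],0]]'

```text
time_s: 9.4
eef_pos: [0.6084, 0.2627, 0.0725]
eef_rot: [-0.009, 0.12, 0.993, -0.004]
wrist_force: [-0.0, 0.4, -1.3]
opening: 0.67
```

Emit:
drive_tool --deltas '[[[0,0,-0.003],0],[[0,0,-0.003],0]]'

```text
time_s: 9.6
eef_pos: [0.6082, 0.2627, 0.0659]
eef_rot: [-0.009, 0.12, 0.993, -0.004]
wrist_force: [1.0, -0.0, -0.9]
opening: 0.675
```

```bash
python3 o1.py
```

```text
9.6 [0.6082 0.2627 0.0659] dq [-0.001  0.044  0.013 -0.053] tilt 0.0203
```

Now near the expected yellow stop, so I'm taking small steps.

Emit:
drive_tool --deltas '[[[0,0,-0.002],0],[[0,0,-0.002],0]]'

```text
time_s: 9.8
eef_pos: [0.6084, 0.2628, 0.0625]
eef_rot: [-0.009, 0.12, 0.993, -0.004]
wrist_force: [-7.0, -1.5, 15.1]
opening: 0.671
```

Emit:
drive_tool --deltas '[[[0,0,-0.002],0],[[0,0,-0.002],0]]'

```text
time_s: 10.0
eef_pos: [0.6085, 0.2628, 0.0625]
eef_rot: [-0.01, 0.119, 0.993, -0.005]
wrist_force: [-6.1, -1.3, 13.2]
opening: 0.67
```

Emit:
drive_tool --deltas '[[[0,0,-0.002],0],[[0,0,-0.001],0]]'

```text
time_s: 10.2
eef_pos: [0.6082, 0.2628, 0.0628]
eef_rot: [-0.01, 0.119, 0.993, -0.005]
wrist_force: [-3.6, -0.8, 3.4]
opening: 0.674
```

```bash
python3 ob.py
```

```text
[[ 0.6083  0.2628  0.0627 -3.7963 -2.5431  6.1159  0.6753]
 [ 0.6083  0.2628  0.0627 -3.5671 -1.179   8.1329  0.6756]
 [ 0.6083  0.2628  0.0626 -5.297  -1.5204  6.4254  0.6699]]
jaw yaw -0.23872890269948974 [-0.0098  0.1191  0.9928 -0.0049] [ 0.23   0.564  1.461 -0.003  1.139 -1.101]
toolz [-0.0207 -0.0073 -0.9998] sum 0.0218 10.35
```

It stopped with 15 N upward at TCP z = 0.0627, against about 0.064 predicted for yellow. I'll let go briefly so the collar seats itself and then look.

Emit:
drive_tool --deltas '[[[0,0,0],0],[[0,0,0],0],[[0,0,0],0]]' --gripper 0.85

```text
time_s: 10.65
eef_pos: [0.6092, 0.263, 0.0633]
eef_rot: [-0.009, 0.119, 0.993, -0.004]
wrist_force: [-0.3, -0.1, -0.3]
opening: 0.851
```

```bash
python3 - <<'E'
from bench import *
from h import *
S=camera("scene")
import pickle;pickle.dump(S,open("c4.pkl","wb"))
im=cv2.resize(S["frame"][230:350,340:500,::-1],None,fx=5,fy=5,interpolation=cv2.INTER_CUBIC)
def dr(P,col): cv2.polylines(im,[((proj(S,P)-[340,230]+.5)*5).astype(int).reshape(-1,1,2)],False,col,1)
x,y=.6075,.2605
for z,col in((.05,(0,255,255)),(.068,(0,0,255)),(.032,(255,0,0))):dr(world(cyl(.06,(.0,)),x,y,0,z),col)
cv2.imwrite("pics/s4.png",im)
E
python3 o1.py
```

```text
10.7 [0.6092 0.263  0.0633] dq [0.001 0.002 0.    0.001] tilt 0.0196
```

View pics/s4.png

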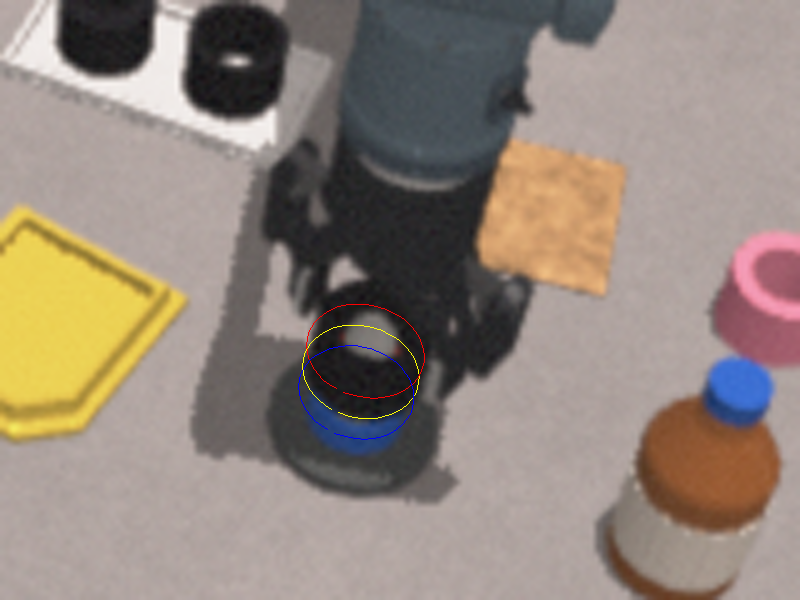

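The collar's lower rim matches the predicted yellow-stop outline (crop bottom at about y=420). The blue step is fully visible below it and the yellow step is hidden, so its size is yellow. I'm re-gripping and lifting.

Emit:
drive_tool --deltas '[[[-0.0015,0,0],0],[[0,0,0],0],[[0,0,0],0],[[0,0,0],0],[[0,0,0],0]]' --gripper 0.0

```text
time_s: 11.2
eef_pos: [0.6077, 0.263, 0.0635]
eef_rot: [-0.009, 0.119, 0.993, -0.004]
wrist_force: [-0.8, -0.2, 0.5]
opening: 0.671
```

```bash
python3 o1.py
```

```text
11.2 [0.6077 0.263  0.0635] dq [ 0.    -0.001  0.001  0.001] tilt 0.0193
```

Emit:
drive_tool --deltas '[[[0,0,0.01],0],[[0,0,0.016],0],[[0,0,0.02],0],[[0,0,0.024],0]]'

```text
time_s: 11.6
eef_pos: [0.6043, 0.2622, 0.1329]
eef_rot: [-0.013, 0.119, 0.993, -0.006]
wrist_force: [0.1, 0.0, -1.7]
opening: 0.674
```

```bash
python3 o1.py
```

```text
11.6 [0.6043 0.2622 0.1329] dq [-0.001 -0.295 -0.145  0.437] tilt 0.0283
```

Emit:
drive_tool --deltas '[[[0.003,-0.01,0.008],0],[[0.004,-0.025,0],0],[[0.004,-0.035,0],0],[[0.004,-0.035,-0.002],0],[[0.004,-0.03,-0.004],0]]'

```text
time_s: 12.1
eef_pos: [0.6272, 0.1258, 0.1448]
eef_rot: [-0.006, 0.115, 0.993, -0.004]
wrist_force: [0.3, -0.4, -0.6]
opening: 0.671
```

```bash
python3 o1.py
```

```text
12.1 [0.6272 0.1258 0.1448] dq [-0.495 -0.023  0.109 -0.099] tilt 0.0129
```

Emit:
drive_tool --deltas '[[[0.003,-0.02,-0.01],0],[[0.002,-0.012,-0.015],0],[[0.001,-0.005,-0.015],0],[[0,0,-0.015],0]]'

```text
time_s: 12.5
eef_pos: [0.6356, 0.0808, 0.0899]
eef_rot: [-0.003, 0.118, 0.993, -0.004]
wrist_force: [-0.5, -0.7, -0.9]
opening: 0.671
```

```bash
python3 o1.py
```

```text
12.5 [0.6356 0.0808 0.0899] dq [ 0.001  0.205  0.082 -0.279] tilt 0.0069
```

Emit:
drive_tool --deltas '[[[-0.001,0.004,-0.015],0],[[-0.001,0.003,-0.014],0],[[0,0,-0.012],0]]'

```text
time_s: 12.8
eef_pos: [0.6314, 0.091, 0.0431]
eef_rot: [-0.005, 0.117, 0.993, -0.004]
wrist_force: [-0.5, -0.0, -0.5]
opening: 0.673
```

```bash
python3 o1.py
```

```text
12.8 [0.6314 0.091  0.0431] dq [ 0.012  0.19   0.032 -0.221] tilt 0.011
```

Emit:
drive_tool --deltas '[[[0,0,-0.008],0],[[0,0,-0.003],0]]'

```text
time_s: 13.0
eef_pos: [0.6295, 0.0928, 0.0286]
eef_rot: [-0.007, 0.116, 0.993, -0.004]
wrist_force: [-0.2, 0.3, -1.1]
opening: 0.673
```

```bash
python3 ob.py
python3 - <<'E'
from bench import *
from h import *
T=camera("top");S=camera("scene")
crop(T,220,160,340,260,5,"pics/t5.png");crop(S,290,230,420,330,5,"pics/s5.png")
E
```

```text
[[ 0.6293  0.0927  0.0284 -0.7217 -0.1402 -1.2228  0.677 ]
 [ 0.6299  0.0925  0.0293  0.4462 -0.928  -0.677   0.6712]
 [ 0.6305  0.0922  0.0302  0.3459 -0.1018 -1.5179  0.674 ]]
jaw yaw -0.2335386890114163 [-0.0062  0.1165  0.9932 -0.0041] [-0.037  0.558  1.548 -0.008  1.048 -1.37 ]
toolz [-0.0132 -0.0066 -0.9999] sum 0.0129 13.15
```

View pics/t5.png

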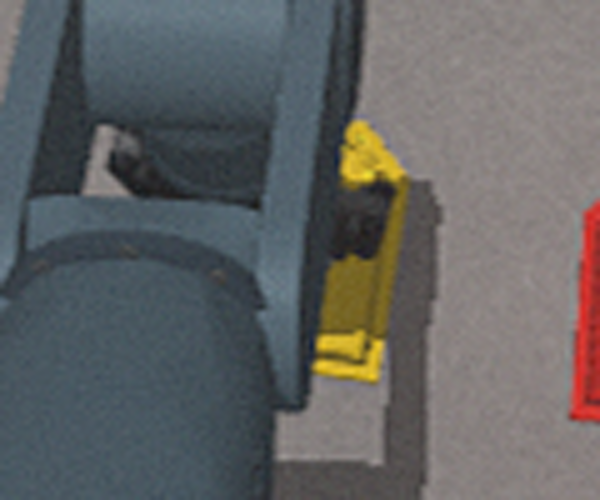

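View pics/s5.png

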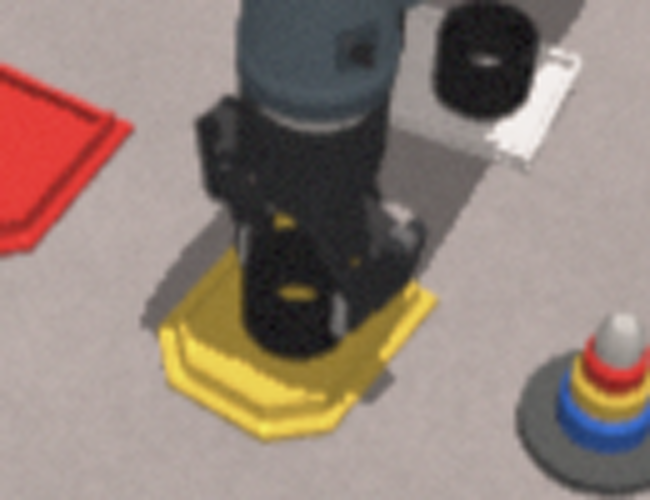

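The collar is just above the yellow floor, inside the fence. I need to shift it about +3 mm in x and -4 mm in y, then lower to contact.

Emit:
drive_tool --deltas '[[[0.003,-0.004,-0.002],0],[[0,0,-0.003],0],[[0,0,-0.002],0]]'

```text
time_s: 13.55
eef_pos: [0.6364, 0.0872, 0.0261]
eef_rot: [-0.003, 0.117, 0.993, -0.004]
wrist_force: [0.7, 0.8, -1.1]
opening: 0.674
```

```bash
python3 o1.py
```

```text
13.55 [0.6364 0.0872 0.0261] dq [-0.009  0.025 -0.008 -0.039] tilt 0.0068
```

Emit:
drive_tool --deltas '[[[0,0,-0.002],0],[[0,0,-0.002],0]]'

```text
time_s: 13.75
eef_pos: [0.6367, 0.0869, 0.022]
eef_rot: [-0.003, 0.117, 0.993, -0.004]
wrist_force: [-1.0, -0.6, -1.7]
opening: 0.669
```

```bash
python3 o1.py
```

```text
13.75 [0.6367 0.0869 0.022 ] dq [-0.003  0.031  0.004 -0.035] tilt 0.0063
```

Emit:
drive_tool --deltas '[[[-0.002,0.0005,-0.0015],0],[[-0.001,0,-0.0015],0],[[0,0,-0.0015],0]]'

```text
time_s: 14.05
eef_pos: [0.6356, 0.0871, 0.0206]
eef_rot: [-0.001, 0.117, 0.993, -0.004]
wrist_force: [-7.6, -1.2, 13.5]
opening: 0.673
```

```bash
python3 ob.py
```

```text
[[ 0.6355  0.0871  0.0206 -5.1971 -1.4276 10.9778  0.6743]
 [ 0.6355  0.0871  0.0206 -5.9588 -0.1079 11.1895  0.6725]
 [ 0.6356  0.0871  0.0206 -4.933  -0.8826 10.4314  0.6731]]
jaw yaw -0.23465589956921398 [-7.000e-04  1.171e-01  9.931e-01 -4.000e-03] [-0.045  0.574  1.547 -0.009  1.023 -1.376]
toolz [-0.0024 -0.0078 -1.    ] sum 0.0021 14.2
```

In contact with the floor (about 11 N). I'm releasing and rising.

Emit:
drive_tool --deltas '[[[0,0,0],0],[[0,0,0],0],[[0,0,0],0]]' --gripper 0.85

```text
time_s: 14.5
eef_pos: [0.6355, 0.0874, 0.0212]
eef_rot: [-0.0, 0.117, 0.993, -0.004]
wrist_force: [0.1, -0.5, 1.0]
opening: 0.852
```

```bash
python3 o1.py
```

```text
14.5 [0.6355 0.0874 0.0212] dq [ 0.001  0.     0.001 -0.001] tilt 0.0014
```

Emit:
drive_tool --deltas '[[[0,0,0.01],0],[[0,0,0.02],0],[[0,0,0.03],0],[[-0.005,-0.005,0.03],0],[[-0.015,-0.02,0.03],0],[[-0.025,-0.035,0.015],0],[[-0.025,-0.04,0],0],[[-0.025,-0.04,0],0],[[-0.025,-0.04,0],0],[[-0.025,-0.04,0],0]]'

```text
time_s: 15.5
eef_pos: [0.4873, -0.1344, 0.1667]
eef_rot: [0.003, 0.112, 0.994, -0.005]
wrist_force: [0.3, -1.7, -1.0]
opening: 0.848
```

```bash
python3 o1.py
```

```text
15.5 [ 0.4873 -0.1344  0.1667] dq [-0.979 -0.382  0.392 -0.048] tilt -0.0096
```

Emit:
drive_tool --deltas '[[[-0.024,-0.038,0],0],[[-0.022,-0.038,0],0],[[-0.016,-0.03,0],0],[[-0.008,-0.014,0],0],[[0,0,0],0]]'

```text
time_s: 16.0
eef_pos: [0.4113, -0.2638, 0.1711]
eef_rot: [0.005, 0.115, 0.993, -0.008]
wrist_force: [0.9, -0.0, -0.0]
opening: 0.853
```

```bash
python3 o1.py;  python3 - <<'E'
from bench import *
from h import *
T=camera("top");S=camera("scene")
import pickle;pickle.dump((T,S),open("c6.pkl","wb"))
crop(T,230,170,480,340,3.2,"pics/t6.png");crop(S,200,100,420,330,2.5,"pics/s6.png")
m=masks(T)
# collar in yellow base, top camera
x=(.634,.088)
for nm,c in(("top",T),("scene",S)):
    mm=masks(c)["black"];ct,_=contour(mm,proj(c,[*x,.03])[0]);print(nm,fit([c],[ct],COLLAR,.0285,x,False))
E
```

```text
16.0 [ 0.4113 -0.2638  0.1711] dq [-0.006 -0.014  0.003  0.009] tilt -0.0181
top (array([0.6355, 0.0881]), np.float64(0.789))
scene (array([0.6345, 0.0852]), np.float64(1.172))
```

View pics/t6.png

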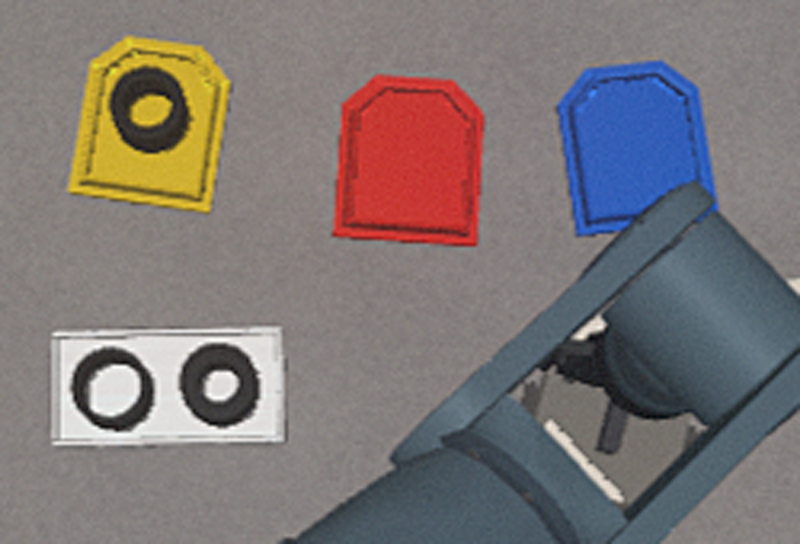

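View pics/s6.png

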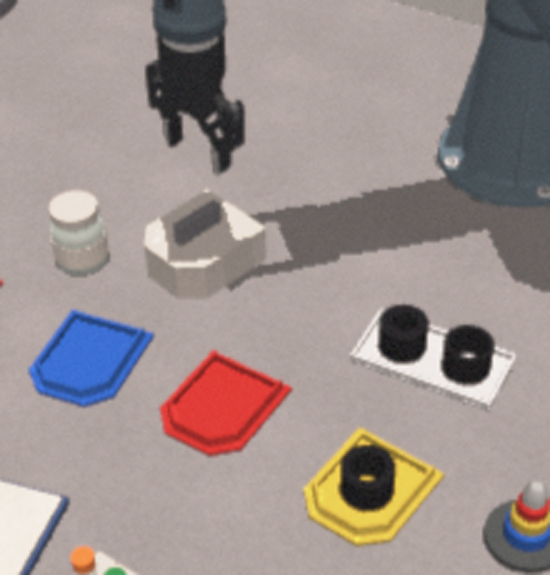

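The collar stands in the yellow base, about 2.4 mm off centre. Red and blue are clear, and the hood and jar haven't moved. Next: align over the rib and descend.

Emit:
drive_tool --deltas '[[[-0.002,-0.005,-0.005],-0.015],[[-0.002,-0.004,-0.01],-0.015],[[0,-0.002,-0.014],-0.005],[[0,0,-0.015],0]]' --gripper 1.0

```text
time_s: 16.5
eef_pos: [0.4107, -0.2718, 0.1263]
eef_rot: [0.007, 0.131, 0.991, -0.008]
wrist_force: [0.4, -0.4, 0.7]
opening: 0.998
```

```bash
python3 ob.py
```

```text
[[ 0.4093 -0.2703  0.1234 -1.472   0.7109 -2.9523  1.0033]
 [ 0.4093 -0.2702  0.1244 -0.056   0.4406 -0.4518  1.0006]
 [ 0.4098 -0.2708  0.1257 -0.2153 -0.0446  0.3266  0.9999]]
jaw yaw -0.2618008021063104 [ 0.0058  0.1305  0.9914 -0.0071] [-0.824  0.11   1.92  -0.004  1.094 -2.131]
toolz [ 0.0096 -0.0156 -0.9998] sum -0.0179 16.65
```

Emit:
drive_tool --deltas '[[[-0.002,-0.002,-0.008],0],[[-0.002,-0.002,-0.012],0],[[0,0,-0.012],0],[[0,0,-0.01],0]]'

```text
time_s: 17.05
eef_pos: [0.4072, -0.2761, 0.0831]
eef_rot: [0.008, 0.13, 0.991, -0.009]
wrist_force: [0.1, 0.7, 0.1]
opening: 1.001
```

```bash
python3 o1.py
```

```text
17.05 [ 0.4072 -0.2761  0.0831] dq [-0.003  0.182  0.051 -0.24 ] tilt -0.0231
```

Emit:
drive_tool --deltas '[[[0,0,-0.008],0],[[0,0,-0.006],0]]'

```text
time_s: 17.25
eef_pos: [0.4066, -0.2756, 0.0667]
eef_rot: [0.007, 0.13, 0.991, -0.008]
wrist_force: [0.4, -0.3, 0.4]
opening: 1.004
```

```bash
python3 ob.py
python3 - <<'E'
from bench import *
from h import *
T=camera("top");S=camera("scene")
crop(T,370,240,480,340,5,"pics/t7.png");crop(S,210,120,340,230,5,"pics/s7.png")
E
```

```text
[[ 0.4061 -0.275   0.0658 -1.0453  0.864  -0.6141  1.003 ]
 [ 0.4062 -0.2751  0.0665 -0.3043  0.3662 -0.208   0.9979]
 [ 0.4066 -0.2755  0.0672  0.1279 -0.0143  0.9174  0.9966]]
jaw yaw -0.2609261591572982 [ 0.0069  0.1301  0.9914 -0.0081] [-0.835  0.206  1.952 -0.004  0.962 -2.143]
toolz [ 0.0116 -0.0179 -0.9998] sum -0.021 17.4
```

View pics/s7.png

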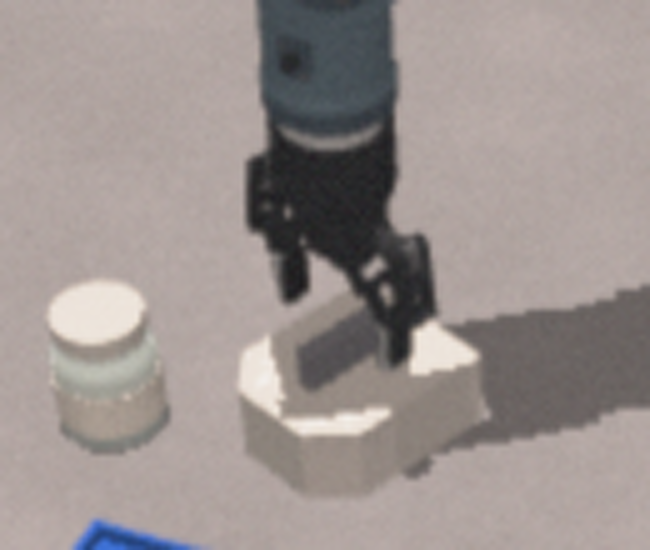

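View pics/t7.png

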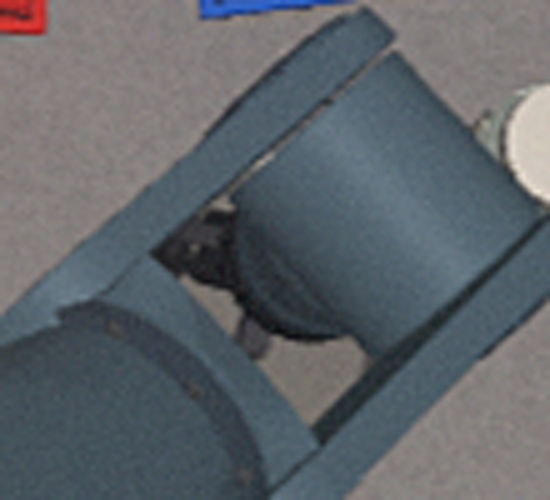

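The fingers straddle the rib. I have time to spare, so I'll take the residual tilt out with a short up-and-down move before gripping.

Emit:
drive_tool --deltas '[[[0,0,0.04],0]]'

```text
time_s: 17.6
eef_pos: [0.4044, -0.2732, 0.1043]
eef_rot: [0.004, 0.13, 0.991, -0.005]
wrist_force: [0.2, -0.6, -0.2]
opening: 1.0
```

Emit:
drive_tool --deltas '[[[0,0,0.02],0]]'

```text
time_s: 17.7
eef_pos: [0.4056, -0.2745, 0.1272]
eef_rot: [0.005, 0.13, 0.991, -0.007]
wrist_force: [-0.4, -0.4, 0.7]
opening: 1.002
```

```bash
python3 o1.py
```

```text
17.7 [ 0.4056 -0.2745  0.1272] dq [-0.003 -0.266 -0.07   0.428] tilt -0.0167
```

Emit:
drive_tool --deltas '[[[0,0,0.006],0],[[0,0,-0.004],0]]'

```text
time_s: 17.9
eef_pos: [0.4077, -0.2766, 0.1333]
eef_rot: [0.009, 0.13, 0.991, -0.009]
wrist_force: [0.9, -0.6, -0.5]
opening: 0.999
```

```bash
python3 o1.py
```

```text
17.9 [ 0.4077 -0.2766  0.1333] dq [ 0.001  0.062  0.041 -0.101] tilt -0.0253
```

Emit:
drive_tool --deltas '[[[0,0,-0.006],0],[[0,0,-0.01],0],[[0,0,-0.014],0]]'

```text
time_s: 18.2
eef_pos: [0.4075, -0.2764, 0.1005]
eef_rot: [0.009, 0.13, 0.991, -0.01]
wrist_force: [0.3, -1.1, 0.8]
opening: 1.0
```

```bash
python3 o1.py
```

```text
18.2 [ 0.4075 -0.2764  0.1005] dq [-0.     0.257  0.101 -0.34 ] tilt -0.0258
```

Emit:
drive_tool --deltas '[[[0,0,-0.014],0],[[0,0,-0.01],0]]'

```text
time_s: 18.4
eef_pos: [0.4057, -0.2745, 0.0715]
eef_rot: [0.007, 0.13, 0.991, -0.008]
wrist_force: [0.9, 0.0, -0.2]
opening: 0.998
```

```bash
python3 o1.py
```

```text
18.4 [ 0.4057 -0.2745  0.0715] dq [ 0.001  0.205  0.053 -0.24 ] tilt -0.02
```

Emit:
drive_tool --deltas '[[[0,0,-0.007],0],[[0,0,-0.004],0]]'

```text
time_s: 18.6
eef_pos: [0.404, -0.2727, 0.0566]
eef_rot: [0.004, 0.13, 0.991, -0.006]
wrist_force: [0.5, -0.1, 1.2]
opening: 0.995
```

```bash
python3 o1.py
```

```text
18.6 [ 0.404  -0.2727  0.0566] dq [-0.     0.091  0.018 -0.097] tilt -0.0143
```

Emit:
drive_tool --deltas '[[[0.002,-0.002,0.002],0],[[0,0,0],0],[[0,0,0],0]]'

```text
time_s: 18.9
eef_pos: [0.4061, -0.2748, 0.0583]
eef_rot: [0.004, 0.13, 0.991, -0.006]
wrist_force: [1.1, 0.4, -0.5]
opening: 1.002
```

```bash
python3 o1.py
```

```text
18.9 [ 0.4061 -0.2748  0.0583] dq [ 0.    -0.005 -0.014 -0.   ] tilt -0.0134
```

Emit:
drive_tool --deltas '[[[0,0,0],0],[[0,0,0],0],[[0,0,0],0],[[0,0,0],0],[[0,0,0],0],[[0,0,0],0],[[0,0,0],0],[[0,0,0],0]]' --gripper 0.0

```text
time_s: 19.7
eef_pos: [0.4074, -0.2758, 0.0604]
eef_rot: [0.006, 0.13, 0.991, -0.007]
wrist_force: [0.6, 0.2, 1.0]
opening: 0.152
```

```bash
python3 ob.py
```

```text
[[ 0.4074 -0.2758  0.0604 -0.2933  1.1315  1.1398  0.1502]
 [ 0.4074 -0.2758  0.0605  0.4447  0.0335  1.139   0.1495]
 [ 0.4074 -0.2758  0.0604  0.3767 -0.4561  0.8483  0.1507]]
jaw yaw -0.2615100266944437 [ 0.0057  0.1304  0.9914 -0.0067] [-0.835  0.222  1.95  -0.003  0.952 -2.142]
toolz [ 0.0096 -0.0148 -0.9998] sum -0.0174 19.85
```

The rib is gripped (opening 0.15). Lifting.

Emit:
drive_tool --deltas '[[[0,0,0.008],0],[[0,0,0.016],0],[[0,0,0.024],0],[[0.005,0.005,0.028],0],[[0.012,0.016,0.024],0.02],[[0.02,0.028,0.012],0.02],[[0.022,0.034,0],0.02],[[0.022,0.036,0],0.02]]'

```text
time_s: 20.65
eef_pos: [0.4851, -0.1545, 0.1765]
eef_rot: [0.003, 0.093, 0.996, -0.005]
wrist_force: [0.9, -1.0, -2.4]
opening: 0.156
```

```bash
python3 o1.py
```

```text
20.65 [ 0.4851 -0.1545  0.1765] dq [ 0.881  0.178 -0.229  0.028] tilt -0.0095
```

Emit:
drive_tool --deltas '[[[0.022,0.036,0],0.02],[[0.022,0.036,0],0.02],[[0.022,0.036,0],0.02],[[0.02,0.034,0],0]]'

```text
time_s: 21.05
eef_pos: [0.5724, -0.0061, 0.1772]
eef_rot: [0.002, 0.062, 0.998, -0.006]
wrist_force: [1.1, 0.1, -2.9]
opening: 0.15
```

```bash
python3 ob.py
```

```text
[[ 5.7470e-01 -9.0000e-04  1.7750e-01  2.8370e-01  3.2377e+00 -2.6736e+00
   1.5240e-01]
 [ 5.7330e-01 -3.5000e-03  1.7720e-01  3.5100e-02 -2.7190e-01 -2.4280e+00
   1.5160e-01]
 [ 5.7230e-01 -5.5000e-03  1.7690e-01 -4.8640e-01 -7.3270e-01 -2.9334e+00
   1.5320e-01]]
jaw yaw -0.12109063053407224 [ 0.0021  0.0605  0.9981 -0.0057] [-0.211  0.226  1.668 -0.011  1.241 -1.657]
toolz [ 0.0035 -0.0116 -0.9999] sum -0.0059 21.2
```

Emit:
drive_tool --deltas '[[[0.015,0.022,0],0],[[0.02,0.03,-0.002],0],[[0.014,0.022,-0.006],0],[[0.006,0.009,-0.008],0],[[0,0,-0.008],0],[[0,0,0],0]]'

```text
time_s: 21.8
eef_pos: [0.6249, 0.075, 0.1499]
eef_rot: [-0.002, 0.062, 0.998, -0.008]
wrist_force: [-0.2, -0.8, -3.0]
opening: 0.151
```

```bash
python3 ob.py
python3 - <<'E'
from bench import *
from h import *
T=camera("top");S=camera("scene")
import pickle;pickle.dump((T,S),open("c8.pkl","wb"))
crop(T,220,140,350,270,5,"pics/t8.png");crop(S,270,180,430,330,5,"pics/s8.png")
E
```

```text
[[ 0.6251  0.0748  0.1505  0.0781 -0.1844 -3.4397  0.1519]
 [ 0.6257  0.0747  0.1514  0.4141  0.283  -1.9762  0.152 ]
 [ 0.6261  0.0748  0.1519  0.0747 -0.2338 -3.4657  0.1532]]
jaw yaw -0.12566188951919668 [ 1.00e-04  6.28e-02  9.98e-01 -7.40e-03] [-0.061  0.38   1.526 -0.016  1.236 -1.501]
toolz [-7.000e-04 -1.490e-02 -9.999e-01] sum -0.0002 21.95
```

View pics/t8.png

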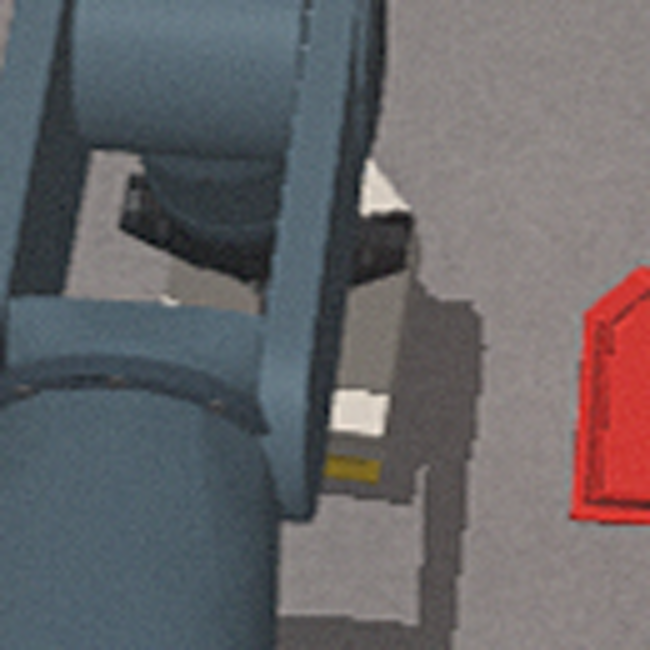

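View pics/s8.png

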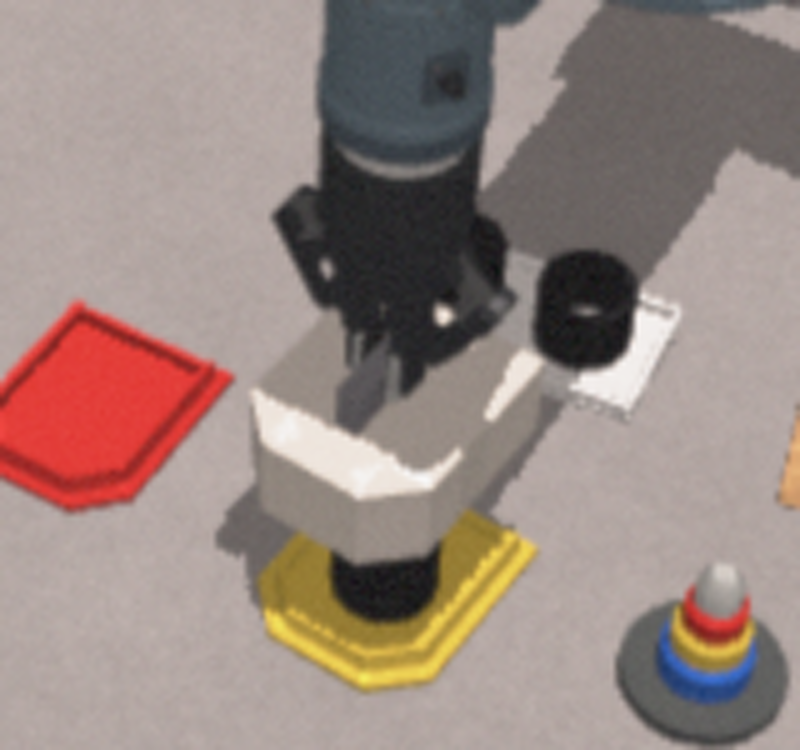

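```bash
cat > ov.py <<'E'
from h import *
import pickle,sys
def overlay(f,x,y,yaw,z,fn,b=(.632,.0857,-.1235),x0=270,y0=180,x1=430,y1=330,S=None):
    if S is None: T,S=pickle.load(open(f,"rb"))
    im=cv2.resize(S["frame"][y0:y1,x0:x1,::-1],None,fx=5,fy=5,interpolation=cv2.INTER_CUBIC)
    def dr(P,col): cv2.polylines(im,[((proj(S,P)-[x0,y0]+.5)*5).astype(int).reshape(-1,1,2)],True,col,1)
    H=world(HOOD,x,y,yaw,z);dr(H[:6],(0,255,0));dr(H[6:],(0,255,0))
    dr(world(BASE,*b,0)[6:],(255,0,255))
    cv2.imwrite(fn,im)
if __name__=="__main__": overlay("c8.pkl",.6251,.0728,-.1257,.0915,"pics/o8.png")
E
python3 ov.py
```

```text
(no output)
```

View pics/o8.png

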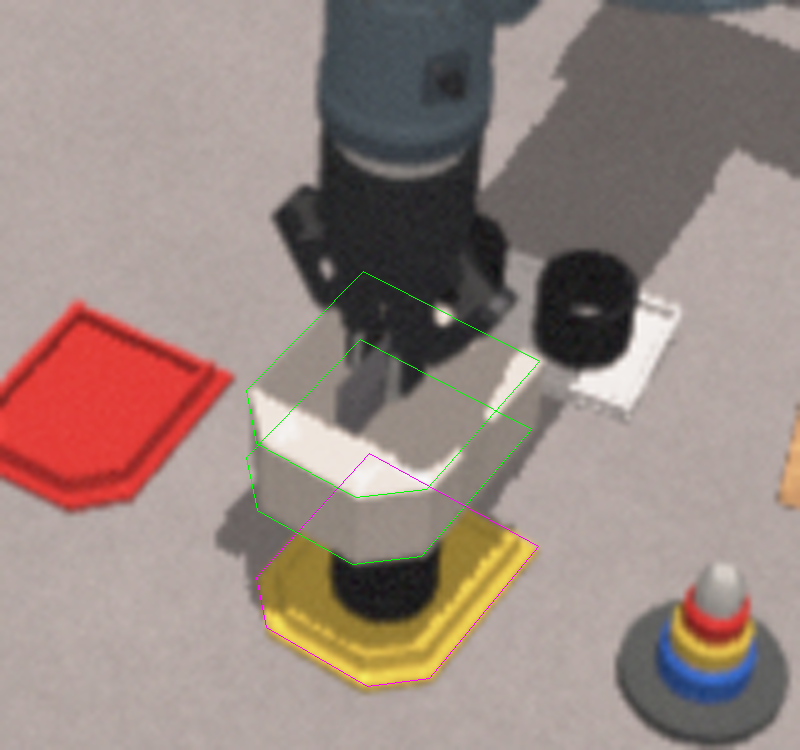

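Run:
```python
from h import *
import pickle
T,S=pickle.load(open("c8.pkl","rb"))
p=np.array([.625,.073,.1])
J=np.array([(proj(S,p+d)-proj(S,p))[0]*1000 for d in np.eye(3)*.001]).T;print(J.round(0))
print(np.linalg.solve(J[:,:2]*5,[5.5,1])*1e3)
```

```text
[[-174.  339.   13.]
 [ 254.  141. -246.]]
[-0.7853568  2.8441823]
```

The hood is held level over the base with its cut corners toward the base's cut corners. The overlay shows I need about +8 mm in x and +10 mm in y. Lowering part way to re-check.

Emit:
drive_tool --deltas '[[[0.003,0.004,-0.006],0],[[0.003,0.004,-0.01],0],[[0.001,0.002,-0.012],0],[[0,0,-0.008],0],[[0,0,-0.004],0]]'

```text
time_s: 22.55
eef_pos: [0.6346, 0.085, 0.1105]
eef_rot: [0.002, 0.063, 0.998, -0.007]
wrist_force: [-0.5, -0.7, -3.5]
opening: 0.148
```

```bash
cat > lk.py <<'E'
from bench import *
from h import *
import sys,ov
S=camera("scene");o=get_obs();q=o["eef_rot"];yaw=2*np.arctan2(-q[1],q[2])
p=o["eef_pos"]
from scipy.spatial.transform import Rotation as R
print(p.round(4),"yaw",yaw.round(4),"toolz",R.from_quat([q[1],q[2],q[3],q[0]]).as_matrix()[:,2].round(4),o["wrist_force"].round(1),o["time_s"])
ov.overlay(None,p[0]-.0018,p[1]+.0008,yaw,p[2]-.0604,sys.argv[1],S=S)
E
python3 lk.py pics/o9.png
```

```text
[0.6341 0.085  0.1098] yaw -0.1267 toolz [ 0.0016 -0.0149 -0.9999] [-0.7 -0.7 -3.5] 22.6
```

View pics/o9.png

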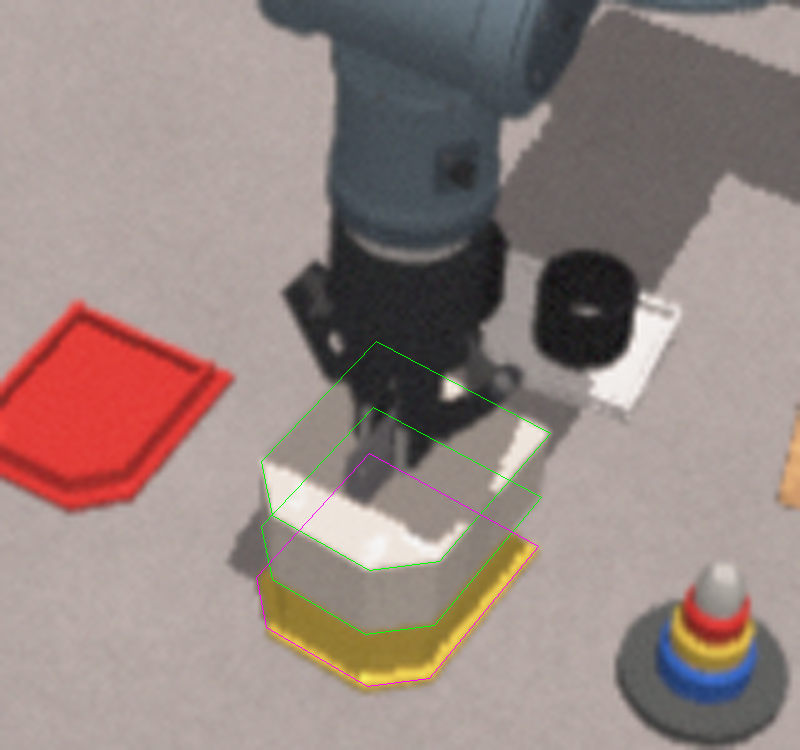

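The hood model matches the image here, and the hood is within 0.5 mm of the base in plan. Lowering further.

Emit:
drive_tool --deltas '[[[0,0,-0.005],0],[[0,0,-0.007],0],[[0,0,-0.006],0],[[0,0,-0.004],0]]'

```text
time_s: 23.0
eef_pos: [0.6344, 0.0849, 0.0864]
eef_rot: [0.002, 0.063, 0.998, -0.007]
wrist_force: [-0.6, -0.2, -3.2]
opening: 0.149
```

```bash
python3 lk.py pics/o10.png
```

```text
[0.634  0.0849 0.0857] yaw -0.1267 toolz [ 0.0014 -0.015  -0.9999] [-0.7 -0.7 -3.5] 23.05
```

View pics/o10.png

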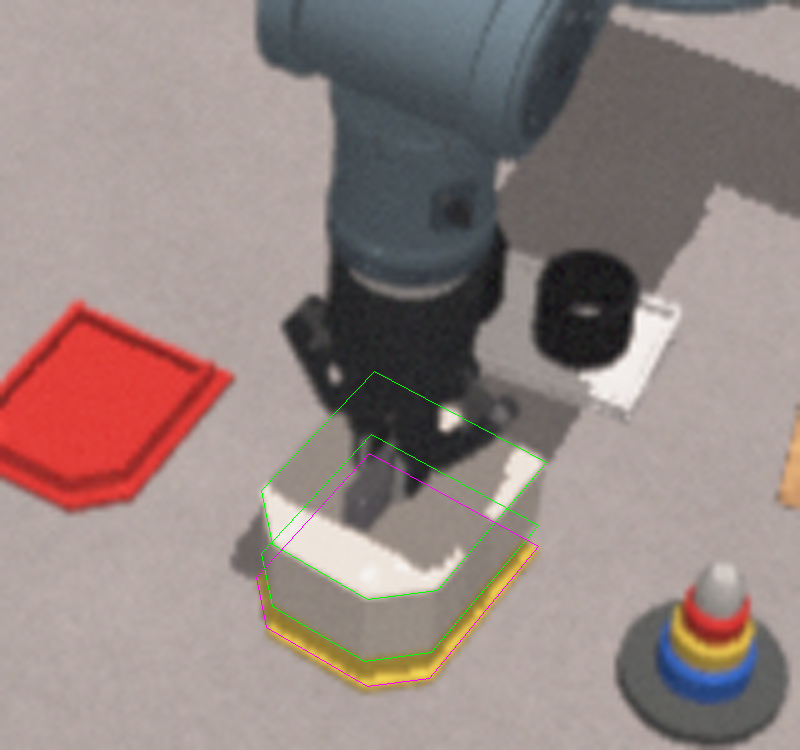

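Still aligned, with an even flange margin visible on both visible sides. Lowering onto the base in small steps.

Emit:
drive_tool --deltas '[[[0,0.0005,-0.003],0],[[0,0,-0.003],0],[[0,0,-0.003],0]]'

```text
time_s: 23.35
eef_pos: [0.6346, 0.0853, 0.0768]
eef_rot: [0.002, 0.063, 0.998, -0.007]
wrist_force: [-0.1, 1.0, -1.9]
opening: 0.148
```

Emit:
drive_tool --deltas '[[[0,0,-0.003],0],[[0,0,-0.003],0]]'

```text
time_s: 23.55
eef_pos: [0.6348, 0.0853, 0.0705]
eef_rot: [0.002, 0.063, 0.998, -0.007]
wrist_force: [-0.4, -0.9, -3.1]
opening: 0.154
```

Emit:
drive_tool --deltas '[[[0,0,-0.002],0],[[0,0,-0.002],0]]'

```text
time_s: 23.75
eef_pos: [0.6346, 0.085, 0.0665]
eef_rot: [0.002, 0.063, 0.998, -0.008]
wrist_force: [-8.5, -3.9, 13.8]
opening: 0.148
```

```bash
python3 lk.py pics/o11.png
```

```text
[0.6348 0.0851 0.0668] yaw -0.1268 toolz [ 0.0029 -0.0154 -0.9999] [-2.9 -0.6  2.3] 23.8
```

View pics/o11.png

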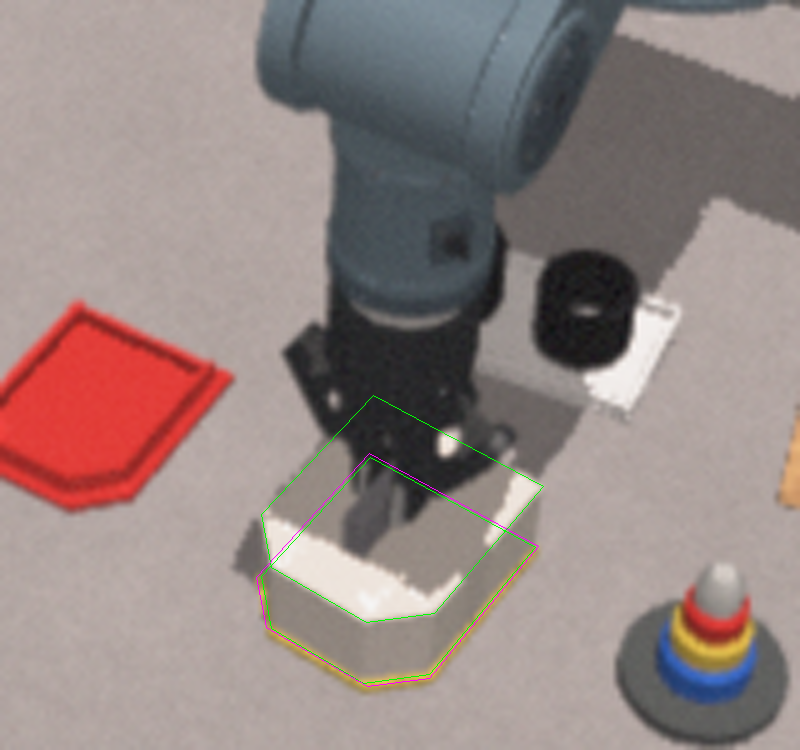

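It made contact at TCP z 0.0665, where 0.0664 was predicted for fully seated. One more light press, then release slowly.

Emit:
drive_tool --deltas '[[[0,0,-0.002],0],[[0,0,-0.001],0]]'

```text
time_s: 24.0
eef_pos: [0.6352, 0.0851, 0.0668]
eef_rot: [0.002, 0.063, 0.998, -0.008]
wrist_force: [-2.0, 1.9, 0.9]
opening: 0.147
```

Emit:
drive_tool --deltas '[[[0,0,0],0],[[0,0,0],0],[[0,0,0],0],[[0,0,0],0],[[0,0,0],0]]' --gripper 0.7

```text
time_s: 24.5
eef_pos: [0.6372, 0.0849, 0.0686]
eef_rot: [0.004, 0.063, 0.998, -0.008]
wrist_force: [0.0, 0.1, -0.0]
opening: 0.697
```

Emit:
drive_tool --deltas '[[[0,0,0.01],0],[[0,0,0.02],0],[[0,0,0.03],0],[[0,0,0.03],0],[[-0.02,-0.03,0.02],0],[[-0.03,-0.04,0],0],[[-0.03,-0.04,0],0],[[-0.03,-0.04,0],0],[[-0.03,-0.03,0],0],[[-0.01,-0.01,0],0]]'

```text
time_s: 25.5
eef_pos: [0.484, -0.1085, 0.1897]
eef_rot: [0.009, 0.06, 0.998, -0.01]
wrist_force: [0.1, 1.1, -0.6]
opening: 0.7
```

```bash
python3 o1.py
python3 - <<'E'
from bench import *
from h import *
import ov,pickle
T=camera("top");S=camera("scene")
pickle.dump((T,S),open("c12.pkl","wb"))
ov.overlay(None,.632,.0857,-.1235,.006,"pics/o12.png",S=S)
crop(T,110,150,330,330,3.5,"pics/t12.png")
E
```

```text
25.5 [ 0.484  -0.1085  0.1897] dq [-0.279 -0.196  0.17  -0.017] tilt -0.0234
```

View pics/o12.png

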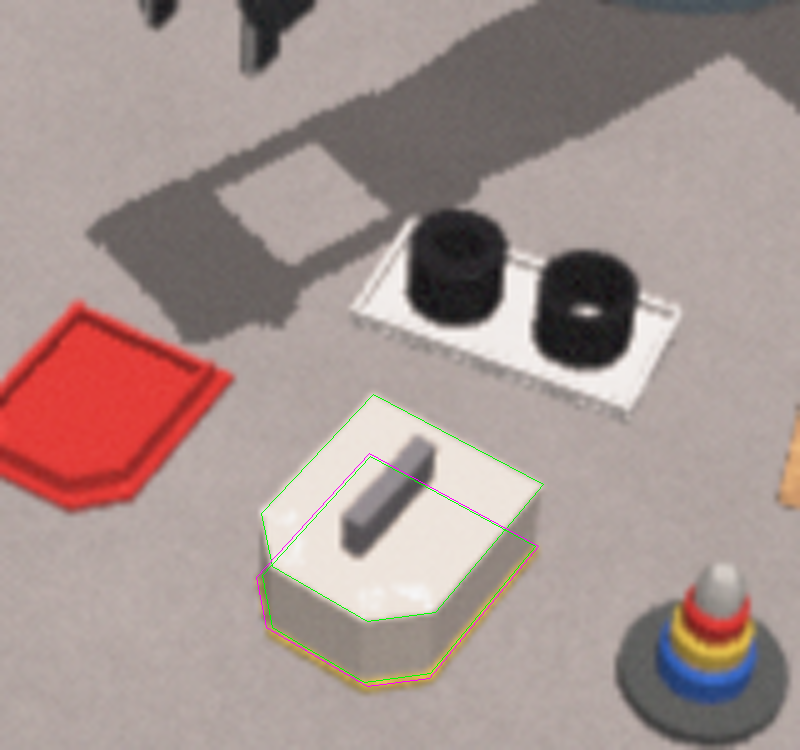

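View pics/t12.png

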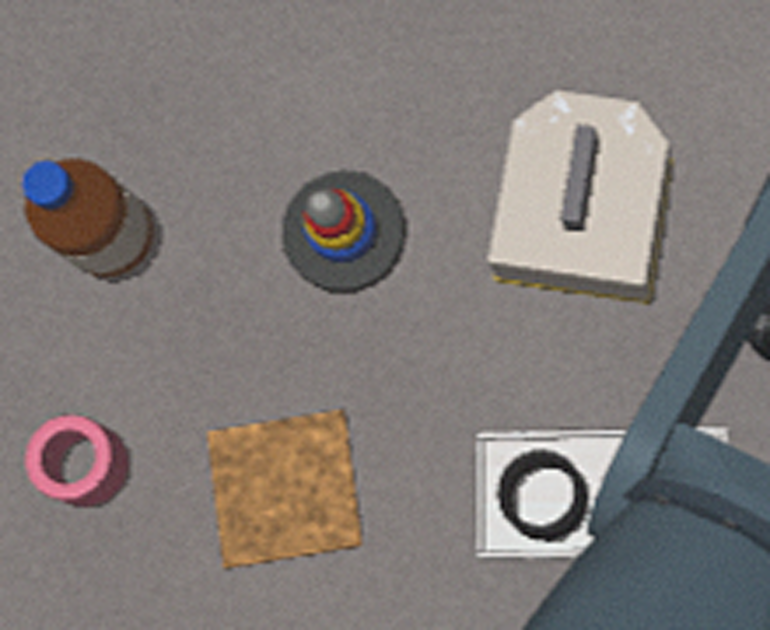

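The roof outline matches the fully seated model (lower edge at z = 6 mm), with a thin even yellow flange rim showing on both visible sides and no lean. The tray collars, bottle and jar are untouched. I'll settle the arm and hand in.

Emit:
drive_tool --deltas '[[[0,0,0],0],[[0,0,0],0]]'

```text
time_s: 25.8
eef_pos: [0.4863, -0.1077, 0.1912]
eef_rot: [0.01, 0.061, 0.998, -0.01]
wrist_force: [0.1, 0.2, 0.3]
opening: 0.704
```

```bash
python3 -c "
from bench import *
print(hand_in())"
```

```text
the job is handed in; nothing more can be done
None
```

The job is done and handed in at about 26 s of the 58 s allowed.

- **Sizing:** I took the collar from the cork mat and lowered it onto the gauge. It stopped with about 15 N of contact force within about 1.5 mm of the predicted yellow height. After letting go briefly, the image also showed it resting on the yellow step, with the blue step clear below.
- **Collar placed:** I stood it in the yellow base and released it. The top camera put it about 2.4 mm from the centre of the floor.
- **Hood fitted:** It went over the yellow base with cut corners over cut corners. It made contact at TCP height 0.0665 m, against 0.0664 m predicted for fully seated. After release, the image outline matched a level hood resting on the flange.
- **Left alone:** I never touched the tray collars, bottle or jar. In the last pictures the bottle and the tray collars stood where they started (one tray collar was hidden by the arm in the top view). The jar was not in those last views.

**Disagreements:** The two cameras differed by 1–3 mm throughout, so I aligned each part relative to its target in the same view. The tool also drifted in tilt by up to 2 degrees during moves. I kept it to about 1 degree or less while gripping and placing.

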